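# Clear the trimmer's catch tray into the carrying tote

### The arm

A 6-joint arm with a two-finger parallel gripper is mounted at the origin on the work surface. World frame = base frame: x ahead of the robot, y to its left, z up, the work surface at z = 0. Lengths are in m, angles in degrees, forces in N, time in s.
With the tool pointing down it reaches from about 0.4 to 0.825 m from the base axis. Payload 7 kg.
Tool frame: the origin (TCP) lies midway between the tips of the shut fingers; the grasp point (between the pads) lies 19 mm behind it; z points along the fingers, y is the line along which they close (so a half turn about z gives the same grasp; the last joint's range is limited). The gripper opens to 88 mm and grips with 3 to 60 N. Pads are 19 mm wide; open, the fingers measure 130 mm over their backs; the gripper's body (78 mm by 193 mm) begins 47 mm behind the grasp point.
Start: joints at [86.981, 20.546, 0.682, 0, -70.136, -16.507], TCP at [0.226, 0.636, 0.187] pointing down, gripper open.
Joint ranges: [-176.03, 176.03], [-82.01, 121.73], [-58.28, 71.71], [-173.87, 95.51], [-174.79, -0.11], [-173.66, 173.66]. Speed limits (degrees/s): [136.94, 136.94, 172.46, 180, 180, 180].

### API

Orientations are given as [roll, pitch, yaw] about the fixed x, y, z axes, in that order (R = Rz(yaw) Ry(pitch) Rx(roll)).
In Python, from plant import get_state, optics, order gives the robot as it stands. The module is installed in compiled form; this text tells all that it offers.
- The arm moves only by the tool send_rows, never from a script. Its argument "moves" is a list of rows, each an object with "slide": the shift along the tool's x, y, z as a fraction of full scale, a list of three; "turn": the turn about the tool's z as a fraction of full scale; "gripper": the opening, from 0 (shut) to 1 (fully open). A call has exactly 5 rows; each row is the pose to reach, as a shift and turn from the pose commanded when the call began, along the tool's axes at that moment; what a row does not reach only later rows make up. Full scale, the value 1, is 150 mm for a shift and 90 degrees for a turn. A row lasts 1/12 s, in which the tool goes at most 41.7 mm and 7.16 degrees, less where a joint would pass 70% of its speed; a pose out of reach is approached as far as the arm can. A call with a number of a shift or a turn outside -1 to 1 is refused whole. A call with a gripper value outside its range is refused whole. The fingers move at their own pace and stop on an object; "newtons" is the grip in N (left out, the last holds). Time passes only in rows, so rows that repeat a pose let the fingers close, or fill a call up. It gives the time, the measured TCP pose, the force, the opening and the grip force at its end, in the units of the state.
- get_state(): the state, without advancing time (a new reading comes with each control period).
- optics.capture(name): name is "scene" or "top" or "wrist"; returns a dict with "img" (480x640x3 uint8, red, green, blue), "intrinsics" (3x3 intrinsics, pixels), "origin" and "attitude" of the camera in the world. Camera axes: x right, y down, z forward; pixel columns grow to the right and rows downward; lengths in m; the calibration is good to about 2 mm. A picture is of the moment at which its call begins. There is no depth.
- order.close_job(): hands the job in; it is judged then, once.
Trained networks look in the newest picture that a camera, given by its name, has taken for a name from the list of things; names that differ only in an ending like _2 or _b are one class to them, and where a whole thing is asked for, a point or a joint stands for the part that bears it (a point fixed in the world has none). Each returns a list of dicts, best first, with "p" (0 to 1); they miss things now and then, are a little off and sometimes report something else, mostly with a low value. They report only what shows in the picture. A call takes as long as a camera call. They do not tell look-alikes from the thing itself.
- optics.look_for(camera, name): "location" ([x, y, z] in m, in world coordinates, good to about 4 mm: the middle of the surface that is visible of it).
The state is a dict: "time_s": time; "joints": joint angles; "qd": joint speeds; "joint_torque": joint torques, N m; "tcp_pos": TCP position; "eef_rot": TCP orientation; "contact_force": force on the tool from outside, world axes, zero at the start; "moment": the same for the moment, N m; "gripper_width": finger opening in m; "gripper_force": force on a finger pad.
Only numpy, scipy, OpenCV 4.12 (cv2) and the standard library are available. Lean on these libraries where they do the work, as an engineer would, in place of code of your own. Each camera call takes 0.05 s, during which the arm holds its last target. There are 200 camera calls.

### The job

The trimming machine has finished: take the two specimen holders and the tall sleeve out of its catch tray, reaching in under the clear shield with the tool tilted, and collect them in the grey tote. Stand both holders upright on the tote's floor, and find by look or feel where the spigot stands along its slot, push the sleeve down over it and press it firmly, without forcing it, until it is fully home on the floor. Set the parts down rather than dropping them, and leave the small ring and small block in the tray and everything else on the bench where it is.

Things in the scene. Friction and masses are not known exactly. Their poses are not given: they have to be found in the camera images.
- machine: White trimming machine, fixed, its open side facing the robot's right. Origin on the bench below the middle of its clear shield's front edge; its x points into the machine (about along the world's +y), its y along that edge. Base plate x -90 to 210, y -130 to 130 mm, 12 mm high; rear housing from x = 78 mm, 197 mm high (227 mm with its head).
- shield_edge (a point): Middle of the shield's metal front edge, at its underside, 144 mm above the bench. The clear shield (6 mm thick) reaches from this edge (machine x = 0) to x = 80 mm and from y = -125 to 125 mm, so the parts cannot be reached from straight above.
- tray (a point): Centre of the catch tray's steel floor (machine x = 12, y = 0, z = 12 mm). The floor spans 114 mm along the machine's x and 232 mm along its y, with lips 10 mm high.
- tote: Grey open tote, fixed, 200 (x) by 160 (y) mm, 30 mm high, walls 5 mm, floor 5 mm thick. Origin at the centre of its underside. A round spigot stands in a short slot near x = +45 mm; the rest of the floor is free.
- slot (a point): Centre of the dark slot in the tote's inner floor (tote x = +45, y = 0), at floor level, axes as the tote's. The upright aluminium spigot stands on this slot's line, up to 8 mm from this point either way along the tote's y; the state does not tell where: look, or feel for it. It can slide stiffly along the slot. Spigot 16 mm in diameter, 31 mm high, its top 3 mm tapering to 13 mm.
- holder_a: Specimen holder: aluminium cylinder 28 mm in diameter and 34 mm high with a 14 mm square, 12 mm high amber resin block on top (46 mm in all). Stands upright on the catch tray's floor. Origin at the centre of its underside, z along its axis.
- holder_b: Second specimen holder, the same as holder_a.
- sleeve: Finished aluminium sleeve (tube open at both ends), 30 mm outside diameter, 18.5 mm bore, 42 mm high, standing upright on the catch tray's floor. Origin on its axis at the underside, z along its axis.
- sleeve_mid (a point): Middle of the sleeve's axis, 21 mm above its underside.
- spare_ring: Small loose aluminium ring, 22 mm in diameter, 8 mm high, lying in the catch tray deeper under the shield than the finished parts. Stays. Origin at the centre of its underside.
- wedge: Small loose aluminium block, 14 by 22 mm, 10 mm high, lying in the catch tray deeper under the shield. Stays. Origin at the centre of its underside.
- bottle: Amber bottle, 48 mm in diameter, 100 mm high, standing on the bench. Stays. Origin at the centre of its underside.
- dish: Clear flat closed dish, 80 mm in diameter, 14 mm high, on the bench. Stays. Origin at the centre of its underside.
- brush: Brush 150 mm long lying on the bench. Stays.
- weight: Steel weight, 32 mm in diameter, 22 mm high, on the bench. Stays. Origin at the centre of its underside.
Things that resemble listed ones, but are neither listed nor needed, are in the scene too. What is shaped like the sleeve but blue or red is not meant.

How it is judged (in metres and radians):
On the way:
1. the sleeve is on the spigot, fully home on the tote's floor, and pressed down firmly (more than 4 N) (x of sleeve_mid in the frame of slot between -0.004 and 0.004 m and y of sleeve_mid in the frame of slot between -0.012 and 0.012 m and z of sleeve_mid in the frame of slot below 0.025 m and angle between the z axis of sleeve and the z axis of tote, either way round below 0.1 rad and contact force between sleeve and tote above 4 N), for 0.1 s.
At the end, for the whole second after the job is handed in: Both holders upright (within 0.15 rad) on the tote's floor; the sleeve over the spigot (within 4 mm of the slot's line, 12 mm along it, upright within 0.1 rad), its underside within 4 mm of the floor; all three released and at rest; all other loose things within 30 mm of their places (x of holder_a in the frame of tote between -0.095 and 0.095 m and y of holder_a in the frame of tote between -0.075 and 0.075 m and z of each of holder_a, holder_b in the frame of tote below 0.01 m and angle between each of holder_a, holder_b's own z axis and vertical below 0.15 rad and linear speed of each of holder_a, holder_b, sleeve below 0.02 m/s and angular speed of each of holder_a, holder_b, sleeve below 0.2 rad/s and contact force between the fingers and holder_a below 0.05 N and x of holder_b in the frame of tote between -0.095 and 0.095 m and y of holder_b in the frame of tote between -0.075 and 0.075 m and contact force between the fingers and holder_b below 0.05 N and x of sleeve_mid in the frame of slot between -0.004 and 0.004 m and y of sleeve_mid in the frame of slot between -0.012 and 0.012 m and z of sleeve_mid in the frame of slot below 0.025 m and angle between the z axis of sleeve and the z axis of tote, either way round below 0.1 rad and contact force between the fingers and sleeve below 0.05 N and distance of each of spare_ring, bottle, dish, brush, wedge, weight from where it was at the start of the episode below 0.03 m); the robot touches nothing.
It fails at once if holder_a is dropped (falls freely, faster than 0.5 m/s) (contact force between holder_a and anything else below 0.01 N and linear speed of holder_a above 0.5 m/s).
It fails at once if holder_b is dropped (falls freely, faster than 0.5 m/s) (contact force between holder_b and anything else below 0.01 N and linear speed of holder_b above 0.5 m/s).
It fails at once if sleeve is dropped (falls freely, faster than 0.5 m/s) (contact force between sleeve and anything else below 0.01 N and linear speed of sleeve above 0.5 m/s).
It fails at once if the sleeve is forced against the tote or its spigot with over 50 N (contact force between sleeve and tote above 50 N).
It fails at once if the small ring, block or another thing on the bench is pushed more than 40 mm from its place (distance of any of spare_ring, bottle, dish, brush, wedge, weight from where it was at the start of the episode above 0.04 m).
It also fails if it takes over 72 s, if anything falls off the work surface, if the arm or the gripper's body presses on something with over 40 N, if the wrist force passes 120 N, or if a joint passes its speed limit or range.

## Working session

There is one attempt and no reset: what is moved stays moved. The work goes in short steps, Python scripts to look and compute and a tool call to move; the robot and the scene stay as the last step left them, time stands still between calls to the robot, and variables do not carry over. Pictures are saved under pics/ and viewed, at most 10 in all, crops included, and the job is handed in when it is done.

Besides the shell and the picture viewer there is one more tool, called after "Call:" in YAML: its name, and indented under it one key for each argument. send_rows: Moves the arm, as the interface text tells. Shift numbers are shares of 150 mm and turn numbers shares of 90 degrees, none past 1 either way. Its arguments: {"type":"object","properties":{"moves":{"type":"array"},"newtons":{"type":"number"}},"required":["moves"]}

```bash
mkdir -p pics
cat > h.py <<'E'
import numpy as np,cv2
from plant import get_state,optics,order
def cap(n,f=None):
    c=optics.capture(n)
    if f: cv2.imwrite('pics/'+f,c['img'][:,:,::-1])
    return c
E
python3 - <<'E'
from h import *
s=get_state()
for k,v in s.items(): print(k,np.round(v,3))
for n in ('scene','top','wrist'):
    c=cap(n,n+'0.png'); print(n,c['intrinsics'][0],c['intrinsics'][1],np.round(c['origin'],4),np.round(c['attitude'],4).tolist())
    for t in ('machine','shield_edge','tray','tote','slot','holder_a','sleeve','spare_ring','wedge','bottle','dish','brush','weight'):
        print(t,[(np.round(d['location'],3).tolist(),round(d['p'],2)) for d in optics.look_for(n,t)][:4])
E
```

```text
time_s 0.0
joints [ 8.6981e+01  2.0589e+01  6.3300e-01 -2.1000e-02 -7.0139e+01 -1.6506e+01]
qd [-0.065  0.002 -0.049  0.042 -0.037 -0.019]
joint_torque [ 1.0000e-03 -5.8272e+01  2.9305e+01  6.9970e+00  7.0000e-03 -0.0000e+00]
tcp_pos [0.225 0.636 0.186]
eef_rot [ 1.79904e+02 -8.00000e-03 -1.95320e+01]
contact_force [ 0.189 -0.822  0.123]
moment [-0.023  0.007 -0.022]
gripper_force 0.0
gripper_width 0.087
scene [553.84125636   0.         315.27367387] [  0.         553.84125636 236.77940356] [1.1832 0.1214 0.9319] [-142.5422, 0.9442, 103.4752]
machine [([0.584, 0.239, 0.15], 0.87)]
shield_edge [([0.586, 0.24, 0.156], 0.65)]
tray [([0.585, 0.242, 0.152], 0.87)]
tote []
slot [([0.453, -0.328, 0.002], 0.89)]
holder_a [([0.478, 0.143, 0.043], 0.61), ([0.545, 0.146, 0.044], 0.51), ([0.587, 0.237, 0.157], 0.16)]
sleeve [([0.611, 0.166, 0.041], 0.8), ([0.778, 0.107, 0.031], 0.79), ([0.754, 0.246, 0.034], 0.72), ([0.726, 0.157, 0.036], 0.65)]
spare_ring [([0.476, 0.144, 0.046], 0.71), ([0.618, 0.214, 0.019], 0.56)]
wedge []
bottle []
dish [([0.428, -0.072, 0.014], 0.77), ([0.61, 0.166, 0.043]
[... 436 characters left out ...]
329, 0.005], 0.75)]
holder_a [([0.47, 0.147, 0.043], 0.62), ([0.532, 0.142, 0.048], 0.61)]
sleeve [([0.768, 0.1, 0.038], 0.79), ([0.602, 0.161, 0.055], 0.7), ([0.745, 0.243, 0.036], 0.56), ([0.724, 0.16, 0.039], 0.49)]
spare_ring []
wedge []
bottle [([0.661, -0.219, 0.068], 0.8), ([0.602, 0.161, 0.055], 0.61)]
dish [([0.419, -0.072, 0.012], 0.61)]
brush [([0.608, -0.096, 0.02], 0.59)]
weight [([0.67, -0.154, 0.024], 0.76)]
wrist [375.50943124   0.         319.88575795] [  0.         375.50943124 235.07737035] [0.2975 0.6113 0.3854] [163.9295, -0.0268, -109.5474]
machine []
shield_edge []
tray []
tote []
slot []
holder_a []
sleeve []
spare_ring []
wedge []
bottle []
dish []
brush []
weight []
```

View pics/top0.png

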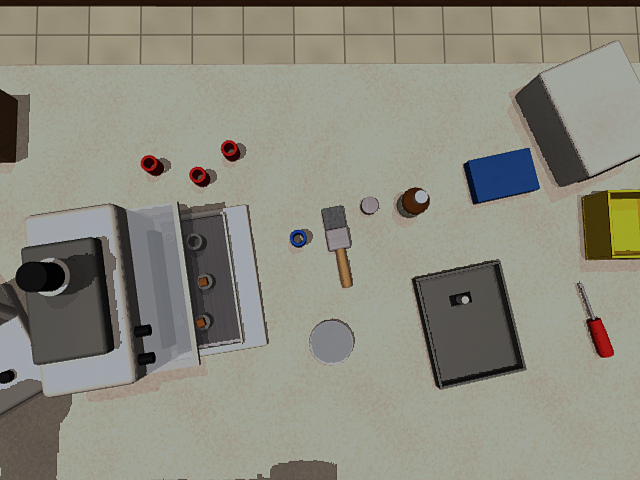

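View pics/scene0.png

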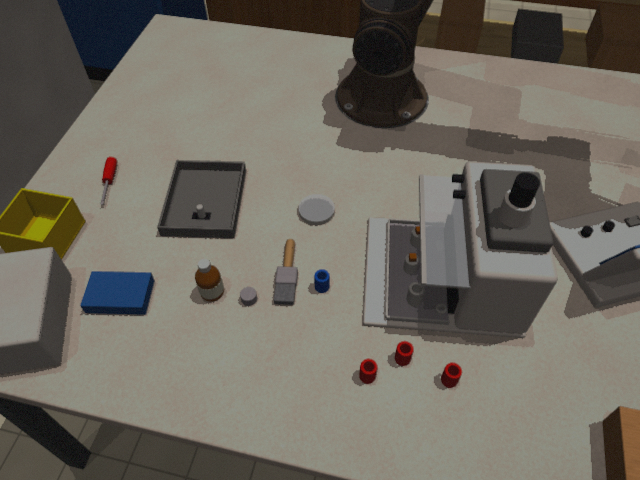

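```bash
cat >> h.py <<'E'
from scipy.spatial.transform import Rotation as Ro
def ray(c,uv,z):
    K=np.array(c['intrinsics']);A=np.array(c['attitude'])
    R=A if A.shape==(3,3) else Ro.from_euler('xyz',A,degrees=True).as_matrix()
    d=R@np.linalg.inv(K)@np.array([uv[0],uv[1],1.]);o=np.array(c['origin'])
    return o+d*(z-o[2])/d[2]
def proj(c,P):
    K=np.array(c['intrinsics']);R=Ro.from_euler('xyz',c['attitude'],degrees=True).as_matrix()
    q=K@(R.T@(np.array(P)-c['origin']));return q[:2]/q[2]
E
python3 - <<'E'
from h import *
c=cap('top')
for n,uv,z in [('edgeA',(178,203),.147),('edgeB',(200,363),.147),('baseR1',(248,206),.012),('baseR2',(268,345),.012),('hA',(208,282),.058),('hB',(205,323),.058),('slv',(196,241),.054),('spigbase',(453,299),.005),('spigtop',(466,299),.036),('t1',(413,277),.03),('t2',(498,261),.03),('t3',(525,369),.03),('t4',(440,388),.03)]:
    print(n,np.round(ray(c,uv,z),4))
im=c['img'];a=cv2.resize(im[190:380,120:280],None,fx=3,fy=3,interpolation=2)
b=cv2.resize(im[250:400,400:540],None,fx=3,fy=3,interpolation=2)
b=cv2.copyMakeBorder(b,0,570-450,0,0,0)[:, :320]
cv2.imwrite('pics/crop.png',np.hstack([a,b])[:,:,::-1])
E
```

```text
edgeA [0.6574 0.1632 0.147 ]
edgeB [0.4138 0.1295 0.147 ]
baseR1 [0.6719 0.0718 0.012 ]
baseR2 [0.4194 0.0382 0.012 ]
hA [0.5346 0.1355 0.058 ]
hB [0.4653 0.1407 0.058 ]
slv [0.6057 0.1569 0.054 ]
spigbase [ 0.4931 -0.3032  0.005 ]
spigtop [ 0.4942 -0.3171  0.036 ]
t1 [ 0.5354 -0.2246  0.03  ]
t2 [ 0.5609 -0.3812  0.03  ]
t3 [ 0.3675 -0.4195  0.03  ]
t4 [ 0.339  -0.2651  0.03  ]
```

View pics/crop.png

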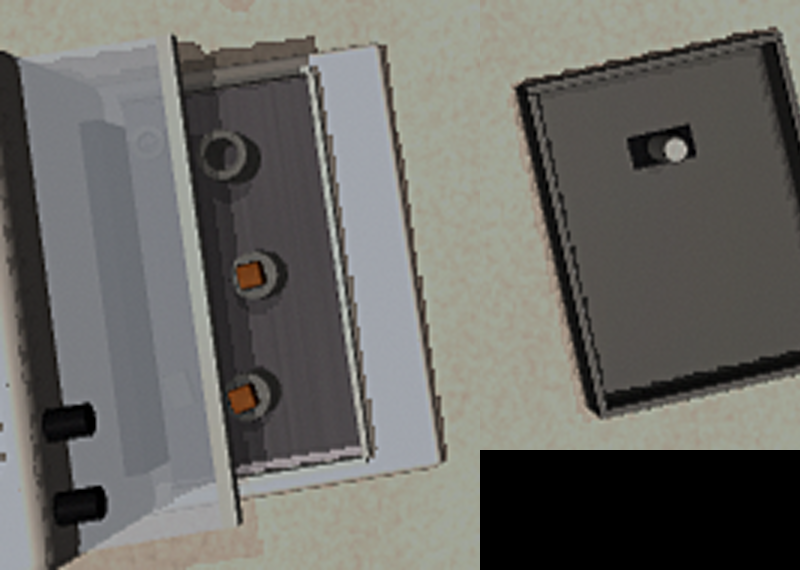

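Call:
send_rows:
  moves:
    - {"slide": [-0.25, -0.03, -0.1], "turn": 0.08, "gripper": 1}
    - {"slide": [-0.5, -0.06, -0.2], "turn": 0.16, "gripper": 1}
    - {"slide": [-0.75, -0.08, -0.3], "turn": 0.24, "gripper": 1}
    - {"slide": [-1, -0.1, -0.4], "turn": 0.32, "gripper": 1}
    - {"slide": [-1, -0.1, -0.4], "turn": 0.39, "gripper": 1}

```text
time_s: 2.57
tcp_pos: [0.084, 0.7039, 0.2502]
eef_rot: [-179.9, 0.2, -54.7]
contact_force: [1.9, -0.3, -0.3]
gripper_width: 0.0876
gripper_force: 0.0
```

Call:
send_rows:
  moves:
    - {"slide": [-0.25, 0.14, 0], "turn": 0.08, "gripper": 1}
    - {"slide": [-0.5, 0.28, 0], "turn": 0.16, "gripper": 1}
    - {"slide": [-0.75, 0.42, 0], "turn": 0.24, "gripper": 1}
    - {"slide": [-1, 0.56, 0], "turn": 0.3, "gripper": 1}
    - {"slide": [-1, 0.56, 0], "turn": 0.3, "gripper": 1}

```text
time_s: 2.98
tcp_pos: [-0.0724, 0.7756, 0.2452]
eef_rot: [180.0, -0.1, -81.8]
contact_force: [0.8, -0.9, -1.0]
gripper_width: 0.0876
gripper_force: 0.0
```

Call:
send_rows:
  moves:
    - {"slide": [-0.25, 0, 0], "turn": 0, "gripper": 1}
    - {"slide": [-0.5, 0, 0], "turn": 0, "gripper": 1}
    - {"slide": [-0.75, 0, 0], "turn": 0, "gripper": 1}
    - {"slide": [-1, 0, 0], "turn": 0, "gripper": 1}
    - {"slide": [-1, 0, 0], "turn": 0, "gripper": 1}

```text
time_s: 3.4
tcp_pos: [-0.0888, 0.9266, 0.2363]
eef_rot: [-180.0, -0.5, -81.6]
contact_force: [-0.4, 1.4, -5.8]
gripper_width: 0.0879
gripper_force: 0.0
```

```bash
python3 -c "
from h import *
s=get_state();print(np.round(s['joints'],2),s['eef_rot'],s['tcp_pos'])"
```

```text
[ 1.0735e+02  4.9140e+01  5.6740e+01 -3.0000e-02 -9.8090e+01 -9.8980e+01] [-179.95721674   -0.4925808   -81.62323844] [-0.0888136   0.92662445  0.23633879]
```

Call:
send_rows:
  moves:
    - {"slide": [-0.25, 0, 0], "turn": 0, "gripper": 1}
    - {"slide": [-0.5, 0, 0], "turn": 0, "gripper": 1}
    - {"slide": [-0.75, 0, 0], "turn": 0, "gripper": 1}
    - {"slide": [-1, 0, 0], "turn": 0, "gripper": 1}
    - {"slide": [-1, 0, 0], "turn": 0, "gripper": 1}

```text
time_s: 3.82
tcp_pos: [-0.1009, 0.9903, 0.2146]
eef_rot: [-179.7, 2.4, -81.6]
contact_force: [0.2, -0.2, 0.9]
gripper_width: 0.0878
gripper_force: 0.0
```

```bash
python3 -c "
from h import *
s=get_state();print(np.round(s['joints'],2),s['eef_rot'],s['tcp_pos'])"
```

```text
[ 107.22   57.88   71.68    0.7  -101.52  -98.67] [-179.66652839    2.35384052  -81.60252659] [-0.10085368  0.99028435  0.21461494]
```

Call:
send_rows:
  moves:
    - {"slide": [-0.5, 0, 0], "turn": 0, "gripper": 1}
    - {"slide": [-1, 0, 0], "turn": 0, "gripper": 1}
    - {"slide": [-1, 0, 0], "turn": 0, "gripper": 1}
    - {"slide": [-1, 0, 0], "turn": 0, "gripper": 1}
    - {"slide": [-1, 0, 0], "turn": 0, "gripper": 1}

```text
time_s: 4.23
tcp_pos: [-0.1087, 1.0224, 0.1812]
eef_rot: [-179.3, 4.8, -81.6]
contact_force: [0.2, -0.2, 0.4]
gripper_width: 0.0879
gripper_force: 0.0
```

```bash
python3 -c "
from h import *
s=get_state();print(np.round(s['joints'],2),s['eef_rot'],s['tcp_pos'])"
```

```text
[107.39  60.07  71.7    1.4  -97.   -98.79] [-179.34861601    4.78381255  -81.59280372] [-0.10871789  1.02238966  0.1812212 ]
```

Call:
send_rows:
  moves:
    - {"slide": [0.3, 0, -0.3], "turn": 0, "gripper": 1}
    - {"slide": [0.6, 0, -0.6], "turn": 0, "gripper": 1}
    - {"slide": [0.9, 0, -0.8], "turn": 0, "gripper": 1}
    - {"slide": [0.9, 0, -0.8], "turn": 0, "gripper": 1}
    - {"slide": [0.9, 0, -0.8], "turn": 0, "gripper": 1}

```text
time_s: 4.65
tcp_pos: [-0.0878, 0.8775, 0.2983]
eef_rot: [-179.3, 5.3, -81.6]
contact_force: [0.0, -0.0, 3.4]
gripper_width: 0.0874
gripper_force: 0.0
```

```bash
python3 -c "
from h import *
s=get_state();print(np.round(s['joints'],2),s['eef_rot'],s['tcp_pos'])"
```

```text
[ 109.07   36.6    39.88    1.65  -88.22 -100.68] [-179.31603721    5.27593259  -81.59916955] [-0.08783181  0.87747901  0.29832789]
```

Call:
send_rows:
  moves:
    - {"slide": [-0.5, 0, 0], "turn": 0, "gripper": 1}
    - {"slide": [-1, 0, 0], "turn": 0, "gripper": 1}
    - {"slide": [-1, 0, 0], "turn": 0, "gripper": 1}
    - {"slide": [-1, 0, 0], "turn": 0, "gripper": 1}
    - {"slide": [-1, 0, 0], "turn": 0, "gripper": 1}

```text
time_s: 5.07
tcp_pos: [-0.107, 0.9923, 0.2722]
eef_rot: [-179.0, 6.3, -81.5]
contact_force: [-0.6, 0.3, -3.7]
gripper_width: 0.0877
gripper_force: 0.0
```

Call:
send_rows:
  moves:
    - {"slide": [-1, 0, -0.5], "turn": 0, "gripper": 1}
    - {"slide": [-1, 0, -0.5], "turn": 0, "gripper": 1}
    - {"slide": [-1, 0, -0.5], "turn": 0, "gripper": 1}
    - {"slide": [-1, 0, -0.5], "turn": 0, "gripper": 1}
    - {"slide": [-1, 0, -0.5], "turn": 0, "gripper": 1}

```text
time_s: 5.48
tcp_pos: [-0.1122, 1.0019, 0.3038]
eef_rot: [-178.7, 9.6, -81.5]
contact_force: [-0.2, -0.1, -0.4]
gripper_width: 0.0875
gripper_force: 0.0
```

Call:
send_rows:
  moves:
    - {"slide": [-1, 0, -1], "turn": 0, "gripper": 1}
    - {"slide": [-1, 0, -1], "turn": 0, "gripper": 1}
    - {"slide": [-1, 0, -1], "turn": 0, "gripper": 1}
    - {"slide": [-1, 0, -1], "turn": 0, "gripper": 1}
    - {"slide": [-1, 0, -1], "turn": 0, "gripper": 1}

```text
time_s: 5.9
tcp_pos: [-0.1149, 0.987, 0.3596]
eef_rot: [-178.4, 11.8, -81.4]
contact_force: [-0.8, 0.1, 0.1]
gripper_width: 0.0875
gripper_force: 0.0
```

```bash
python3 -c "
from h import *
s=get_state();print(np.round(s['joints'],2),s['eef_rot'],s['tcp_pos'])"
```

```text
[ 109.38   50.08   71.71    3.88 -100.29  -99.93] [-178.35664815   11.82458306  -81.44961687] [-0.11488441  0.9870472   0.35962272]
```

Call:
send_rows:
  moves:
    - {"slide": [-1, 0, -0.3], "turn": 0, "gripper": 1}
    - {"slide": [-1, 0, -0.3], "turn": 0, "gripper": 1}
    - {"slide": [-1, 0, -0.3], "turn": 0, "gripper": 1}
    - {"slide": [-1, 0, -0.3], "turn": 0, "gripper": 1}
    - {"slide": [-1, 0, -0.3], "turn": 0, "gripper": 1}

```text
time_s: 6.32
tcp_pos: [-0.1209, 1.0068, 0.356]
eef_rot: [-178.0, 14.0, -81.4]
contact_force: [-0.3, 0.8, 1.3]
gripper_width: 0.0876
gripper_force: 0.0
```

Call:
send_rows:
  moves:
    - {"slide": [-1, 0, -0.3], "turn": 0, "gripper": 1}
    - {"slide": [-1, 0, -0.3], "turn": 0, "gripper": 1}
    - {"slide": [-1, 0, -0.3], "turn": 0, "gripper": 1}
    - {"slide": [-1, 0, -0.3], "turn": 0, "gripper": 1}
    - {"slide": [-1, 0, -0.3], "turn": 0, "gripper": 1}

```text
time_s: 6.73
tcp_pos: [-0.1263, 1.0232, 0.3628]
eef_rot: [-177.7, 16.5, -81.3]
contact_force: [0.0, -0.8, 0.4]
gripper_width: 0.0876
gripper_force: 0.0
```

Call:
send_rows:
  moves:
    - {"slide": [-1, 0, -0.3], "turn": 0, "gripper": 1}
    - {"slide": [-1, 0, -0.3], "turn": 0, "gripper": 1}
    - {"slide": [-1, 0, -0.3], "turn": 0, "gripper": 1}
    - {"slide": [-1, 0, -0.3], "turn": 0, "gripper": 1}
    - {"slide": [-1, 0, -0.3], "turn": 0, "gripper": 1}

```text
time_s: 7.15
tcp_pos: [-0.1315, 1.0373, 0.374]
eef_rot: [-177.3, 19.0, -81.2]
contact_force: [-0.4, -0.5, -0.3]
gripper_width: 0.0878
gripper_force: 0.0
```

Call:
send_rows:
  moves:
    - {"slide": [-1, 0.2, -0.3], "turn": 0, "gripper": 1}
    - {"slide": [-1, 0.2, -0.3], "turn": 0, "gripper": 1}
    - {"slide": [-1, 0.2, -0.3], "turn": 0, "gripper": 1}
    - {"slide": [-1, 0.2, -0.3], "turn": 0, "gripper": 1}
    - {"slide": [-1, 0.2, -0.3], "turn": 0, "gripper": 1}

```text
time_s: 7.57
tcp_pos: [-0.1596, 1.0461, 0.3882]
eef_rot: [-177.0, 21.5, -81.0]
contact_force: [0.4, -0.1, -0.6]
gripper_width: 0.0876
gripper_force: 0.0
```

```bash
python3 -c "
from h import *
s=get_state();print(np.round(s['joints'],2),s['eef_rot'],s['tcp_pos'])"
```

```text
[ 112.1    50.29   71.65    7.67  -90.97 -102.15] [-177.03173267   21.51904845  -80.99655253] [-0.15955691  1.04607645  0.38817296]
```

Call:
send_rows:
  moves:
    - {"slide": [-1, -0.4, -0.3], "turn": 0, "gripper": 1}
    - {"slide": [-1, -0.4, -0.3], "turn": 0, "gripper": 1}
    - {"slide": [-1, -0.4, -0.3], "turn": 0, "gripper": 1}
    - {"slide": [-1, -0.4, -0.3], "turn": 0, "gripper": 1}
    - {"slide": [-1, -0.4, -0.3], "turn": 0, "gripper": 1}

```text
time_s: 7.98
tcp_pos: [-0.1144, 1.0612, 0.4093]
eef_rot: [-176.6, 24.1, -81.0]
contact_force: [-0.0, -0.1, 0.0]
gripper_width: 0.0875
gripper_force: 0.0
```

Call:
send_rows:
  moves:
    - {"slide": [-1, 0, -0.3], "turn": 0, "gripper": 1}
    - {"slide": [-1, 0, -0.3], "turn": 0, "gripper": 1}
    - {"slide": [-1, 0, -0.3], "turn": 0, "gripper": 1}
    - {"slide": [-1, 0, -0.3], "turn": 0, "gripper": 1}
    - {"slide": [-1, 0, -0.3], "turn": 0, "gripper": 1}

```text
time_s: 8.4
tcp_pos: [-0.1245, 1.0679, 0.4313]
eef_rot: [-176.2, 26.6, -80.7]
contact_force: [0.3, -0.3, -0.5]
gripper_width: 0.0878
gripper_force: 0.0
```

Call:
send_rows:
  moves:
    - {"slide": [-1, 0, -0.3], "turn": 0, "gripper": 1}
    - {"slide": [-1, 0, -0.3], "turn": 0, "gripper": 1}
    - {"slide": [-1, 0, -0.3], "turn": 0, "gripper": 1}
    - {"slide": [-1, 0, -0.3], "turn": 0, "gripper": 1}
    - {"slide": [-1, 0, -0.3], "turn": 0, "gripper": 1}

```text
time_s: 8.82
tcp_pos: [-0.1299, 1.0727, 0.4571]
eef_rot: [-175.8, 29.2, -80.5]
contact_force: [0.6, 0.4, 0.3]
gripper_width: 0.0877
gripper_force: 0.0
```

```bash
cat >> h.py <<'E'
def Rt(s=None):
    s=s or get_state(); return Ro.from_euler('xyz',s['eef_rot'],degrees=True).as_matrix()
def sl(target,grasp=True):
    """slide shares from present pose so that grasp point (or TCP) gets to target"""
    s=get_state();R=Rt(s);p=np.array(s['tcp_pos'])-(0.019*R[:,2] if grasp else 0)
    return np.round(R.T@(np.array(target)-p)/.15,3),np.round(p,4)
E
python3 -c "
from h import *
s=get_state();print(np.round(s['joints'],2),s['eef_rot'],s['tcp_pos']);print(np.round(Rt(),3))
from scipy.spatial.transform import Rotation
c={'intrinsics':None}
"
python3 - <<'E'
from h import *
c=optics.capture('top')
for n,uv,z in [('edgeA',(179.3,202.7),.144),('edgeB',(200,364),.144),('hA',(203.3,281.7),.058),('hB',(201,323),.058),('slv',(195,241.7),.054),('spigtop',(465,300),.036),('slotc',(460.5,299),.005)]:
    print(n,np.round(ray(c,uv,z),4))
E
```

```text
[ 110.76   47.76   71.67    9.64  -86.01 -100.63] [-175.77532852   29.16171074  -80.49563517] [-0.12986375  1.0726531   0.45713005]
[[ 0.144 -0.99  -0.008]
 [-0.861 -0.129  0.491]
 [-0.487 -0.064 -0.871]]
edgeA [0.6584 0.162  0.144 ]
edgeB [0.4119 0.1301 0.144 ]
hA [0.5353 0.1435 0.058 ]
hB [0.4655 0.1474 0.058 ]
slv [0.6045 0.1586 0.054 ]
spigtop [ 0.4924 -0.3152  0.036 ]
slotc [ 0.4928 -0.3173  0.005 ]
```

Call:
send_rows:
  moves:
    - {"slide": [-1, 0, -0.3], "turn": 0, "gripper": 0.7}
    - {"slide": [-1, 0, -0.3], "turn": 0, "gripper": 0.7}
    - {"slide": [-1, 0, -0.3], "turn": 0, "gripper": 0.7}
    - {"slide": [-1, 0, -0.3], "turn": 0, "gripper": 0.7}
    - {"slide": [-1, 0, -0.3], "turn": 0, "gripper": 0.7}

```text
time_s: 9.28
tcp_pos: [-0.1355, 1.075, 0.4856]
eef_rot: [-175.3, 31.7, -80.3]
contact_force: [1.4, 1.2, 0.4]
gripper_width: 0.0628
gripper_force: 0.0
```

Call:
send_rows:
  moves:
    - {"slide": [-1, 0, -0.3], "turn": 0, "gripper": 0.7}
    - {"slide": [-1, 0, -0.3], "turn": 0, "gripper": 0.7}
    - {"slide": [-1, 0, -0.3], "turn": 0, "gripper": 0.7}
    - {"slide": [-1, 0, -0.3], "turn": 0, "gripper": 0.7}
    - {"slide": [-1, 0, -0.3], "turn": 0, "gripper": 0.7}

```text
time_s: 9.7
tcp_pos: [-0.141, 1.075, 0.5163]
eef_rot: [-174.9, 34.3, -80.0]
contact_force: [-0.2, -0.4, -0.7]
gripper_width: 0.0611
gripper_force: 0.0
```

Call:
send_rows:
  moves:
    - {"slide": [0.18, -0.16, -0.11], "turn": 0, "gripper": 0.7}
    - {"slide": [0.36, -0.33, -0.22], "turn": 0, "gripper": 0.7}
    - {"slide": [0.54, -0.5, -0.33], "turn": 0, "gripper": 0.7}
    - {"slide": [0.72, -0.66, -0.44], "turn": 0, "gripper": 0.7}
    - {"slide": [0.9, -0.82, -0.55], "turn": 0, "gripper": 0.7}

```text
time_s: 10.12
tcp_pos: [-0.0071, 0.9413, 0.516]
eef_rot: [-174.9, 34.2, -80.0]
contact_force: [0.6, -0.3, 0.9]
gripper_width: 0.0615
gripper_force: 0.0
```

Call:
send_rows:
  moves:
    - {"slide": [0.18, -0.16, -0.11], "turn": 0, "gripper": 0.7}
    - {"slide": [0.36, -0.33, -0.22], "turn": 0, "gripper": 0.7}
    - {"slide": [0.54, -0.5, -0.33], "turn": 0, "gripper": 0.7}
    - {"slide": [0.72, -0.66, -0.44], "turn": 0, "gripper": 0.7}
    - {"slide": [0.9, -0.82, -0.55], "turn": 0, "gripper": 0.7}

```text
time_s: 10.53
tcp_pos: [0.1346, 0.7997, 0.5177]
eef_rot: [-174.9, 34.2, -80.0]
contact_force: [0.7, 1.6, -0.4]
gripper_width: 0.0614
gripper_force: 0.0
```

```bash
python3 -c "
from h import *
s=get_state();print(np.round(s['joints'],2),s['eef_rot'],s['tcp_pos']);print(np.round(Rt(),3))
"
```

```text
[ 95.47   8.45  15.61   2.9  -62.7  -87.6 ] [-174.87859302   34.23526792  -80.01475396] [0.13463988 0.7997092  0.51769497]
[[ 0.143 -0.99  -0.009]
 [-0.814 -0.123  0.567]
 [-0.563 -0.074 -0.823]]
```

Call:
send_rows:
  moves:
    - {"slide": [0.18, -0.16, -0.11], "turn": 0, "gripper": 0.7}
    - {"slide": [0.36, -0.33, -0.22], "turn": 0, "gripper": 0.7}
    - {"slide": [0.54, -0.5, -0.33], "turn": 0, "gripper": 0.7}
    - {"slide": [0.72, -0.66, -0.44], "turn": 0, "gripper": 0.7}
    - {"slide": [0.9, -0.82, -0.55], "turn": 0, "gripper": 0.7}

```text
time_s: 10.95
tcp_pos: [0.276, 0.6583, 0.519]
eef_rot: [-174.9, 34.3, -80.0]
contact_force: [1.4, 0.1, -0.0]
gripper_width: 0.0614
gripper_force: 0.0
```

Call:
send_rows:
  moves:
    - {"slide": [0.18, -0.16, -0.11], "turn": 0, "gripper": 0.7}
    - {"slide": [0.36, -0.33, -0.22], "turn": 0, "gripper": 0.7}
    - {"slide": [0.54, -0.5, -0.33], "turn": 0, "gripper": 0.7}
    - {"slide": [0.72, -0.66, -0.44], "turn": 0, "gripper": 0.7}
    - {"slide": [0.9, -0.82, -0.55], "turn": 0, "gripper": 0.7}

```text
time_s: 11.37
tcp_pos: [0.4177, 0.5168, 0.5203]
eef_rot: [-174.8, 34.3, -80.0]
contact_force: [1.0, 0.7, -0.1]
gripper_width: 0.0613
gripper_force: 0.0
```

Call:
send_rows:
  moves:
    - {"slide": [0.2, 0, -0.13], "turn": 0, "gripper": 0.7}
    - {"slide": [0.4, 0, -0.27], "turn": 0, "gripper": 0.7}
    - {"slide": [0.6, 0, -0.4], "turn": 0, "gripper": 0.7}
    - {"slide": [0.8, 0, -0.53], "turn": 0, "gripper": 0.7}
    - {"slide": [0.98, 0, -0.67], "turn": 0, "gripper": 0.7}

```text
time_s: 11.78
tcp_pos: [0.4385, 0.3399, 0.5197]
eef_rot: [-174.9, 34.2, -80.0]
contact_force: [0.9, -0.3, -0.1]
gripper_width: 0.0617
gripper_force: 0.0
```

Call:
send_rows:
  moves:
    - {"slide": [0.2, 0, -0.13], "turn": 0, "gripper": 0.7}
    - {"slide": [0.4, 0, -0.27], "turn": 0, "gripper": 0.7}
    - {"slide": [0.6, 0, -0.4], "turn": 0, "gripper": 0.7}
    - {"slide": [0.8, 0, -0.53], "turn": 0, "gripper": 0.7}
    - {"slide": [0.98, 0, -0.67], "turn": 0, "gripper": 0.7}

```text
time_s: 12.2
tcp_pos: [0.4604, 0.1634, 0.52]
eef_rot: [-174.9, 34.2, -80.0]
contact_force: [1.6, -0.1, -0.2]
gripper_width: 0.0614
gripper_force: 0.0
```

```bash
python3 -c "
from h import *
s=get_state();print(np.round(s['joints'],2),s['eef_rot'],s['tcp_pos']);print(np.round(Rt(),3))
"
```

```text
[  10.59   -2.79   18.22  -34.86 -101.9   -12.37] [-174.85662222   34.22731625  -79.99582826] [0.46038129 0.16337975 0.52000086]
[[ 0.144 -0.99  -0.009]
 [-0.814 -0.123  0.567]
 [-0.562 -0.074 -0.823]]
```

Call:
send_rows:
  moves:
    - {"slide": [0.22, -0.02, 0.05], "turn": 0, "gripper": 0.7}
    - {"slide": [0.44, -0.04, 0.1], "turn": 0, "gripper": 0.7}
    - {"slide": [0.67, -0.06, 0.15], "turn": 0, "gripper": 0.7}
    - {"slide": [0.89, -0.08, 0.2], "turn": 0, "gripper": 0.7}
    - {"slide": [0.89, -0.08, 0.2], "turn": 0, "gripper": 0.7}

```text
time_s: 12.62
tcp_pos: [0.4913, 0.0724, 0.4151]
eef_rot: [-175.5, 34.3, -80.5]
contact_force: [0.4, 0.9, -1.0]
gripper_width: 0.0613
gripper_force: 0.0
```

Call:
send_rows:
  moves:
    - {"slide": [0.22, -0.02, 0.05], "turn": 0, "gripper": 0.7}
    - {"slide": [0.44, -0.04, 0.1], "turn": 0, "gripper": 0.7}
    - {"slide": [0.67, -0.06, 0.15], "turn": 0, "gripper": 0.7}
    - {"slide": [0.89, -0.08, 0.2], "turn": 0, "gripper": 0.7}
    - {"slide": [0.89, -0.08, 0.2], "turn": 0, "gripper": 0.7}

```text
time_s: 13.03
tcp_pos: [0.5218, -0.0173, 0.3165]
eef_rot: [-175.5, 34.4, -80.5]
contact_force: [-0.7, 2.1, -1.4]
gripper_width: 0.0615
gripper_force: 0.0
```

```bash
python3 -c "
from h import *
s=get_state();print(np.round(s['joints'],2),s['tcp_pos'])
c=cap('wrist','w1.png');print(c['origin'],c['attitude'])
for t in ('holder_a','sleeve'): print(t,[(np.round(d['location'],3).tolist(),round(d['p'],2)) for d in optics.look_for('wrist',t)])
for n,P in dict(hA=(.5353,.1435,.058),hB=(.4655,.1474,.058),sl=(.6045,.1586,.054)).items(): print(n,proj(c,P))
"
```

```text
[ -9.96  10.22   7.24 -33.94 -94.02  17.77] [ 0.52181664 -0.01725819  0.31645851]
[ 0.53637937 -0.19016792  0.43722858] [ 129.47857191    3.7604773  -173.05671116]
holder_a [([0.534, 0.137, 0.043], 0.76), ([0.468, 0.139, 0.046], 0.64)]
sleeve [([0.768, 0.094, 0.034], 0.96), ([0.743, 0.236, 0.034], 0.87), ([0.61, 0.152, 0.044], 0.75), ([0.611, -0.021, 0.037], 0.6), ([0.721, 0.15, 0.029], 0.59)]
hA [309.09660603 172.18900955]
hB [360.33787189 181.43165515]
sl [257.55991048 171.69761826]
```

View pics/w1.png

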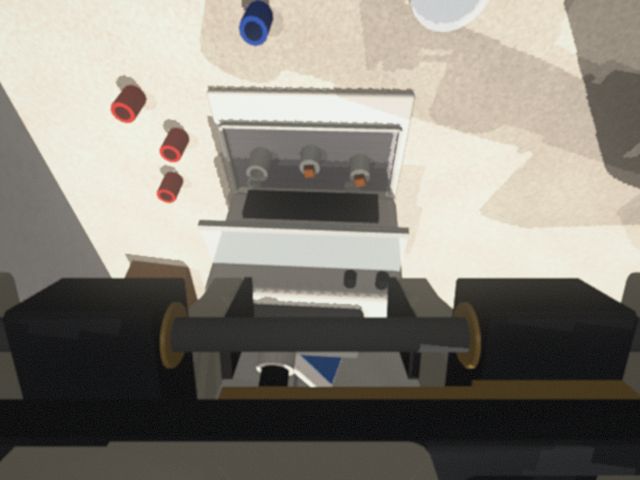

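```bash
cat >> h.py <<'E'
def fl():
    R=Rt(); f=np.degrees(np.arctan2(-R[2,1],-R[2,0])); f=(f+90)%180-90
    return f,f/90
E
python3 -c "
from h import *
R=Rt();print(np.round(R,3));print(fl())
z=R[:,2]
for d in (.12,0): print(d,sl(np.array([.5353,.1435,.039])-d*z))
"
```

```text
[[ 0.143 -0.99  -0.009]
 [-0.815 -0.123  0.567]
 [-0.562 -0.074 -0.824]]
(np.float64(7.49025140523149), np.float64(0.08322501561368321))
0.12 (array([ 0.213, -0.073,  1.483]), array([ 0.523 , -0.026 ,  0.3383]))
0 (array([ 0.213, -0.073,  2.283]), array([ 0.523 , -0.026 ,  0.3383]))
```

Call:
send_rows:
  moves:
    - {"slide": [0.04, -0.01, 0.2], "turn": 0.08, "gripper": 0.6}
    - {"slide": [0.09, -0.03, 0.4], "turn": 0.083, "gripper": 0.6}
    - {"slide": [0.13, -0.04, 0.6], "turn": 0.083, "gripper": 0.6}
    - {"slide": [0.213, -0.073, 0.8], "turn": 0.083, "gripper": 0.6}
    - {"slide": [0.213, -0.073, 1], "turn": 0.083, "gripper": 0.6}

```text
time_s: 13.6
tcp_pos: [0.5376, 0.0458, 0.1815]
eef_rot: [-179.8, 34.5, -88.9]
contact_force: [0.8, 0.7, -0.0]
gripper_width: 0.0527
gripper_force: 0.0
```

Call:
send_rows:
  moves:
    - {"slide": [0, 0, 0.2], "turn": 0, "gripper": 0.6}
    - {"slide": [0, 0, 0.4], "turn": 0, "gripper": 0.6}
    - {"slide": [0, 0, 0.48], "turn": 0, "gripper": 0.6}
    - {"slide": [0, 0, 0.48], "turn": 0, "gripper": 0.6}
    - {"slide": [0, 0, 0.48], "turn": 0, "gripper": 0.6}

```text
time_s: 14.02
tcp_pos: [0.5366, 0.0863, 0.1237]
eef_rot: [-179.9, 34.5, -88.9]
contact_force: [-0.3, -0.9, 1.1]
gripper_width: 0.0523
gripper_force: 0.0
```

```bash
python3 -c "
from h import *
R=Rt();print(np.round(R,3));print(fl(),get_state()['gripper_width'])
print(sl([.5353,.1435,.039]))
c=cap('wrist','w2.png');print(proj(c,(.5353,.1435,.058)),proj(c,(.4655,.1474,.058)),proj(c,get_state()['tcp_pos']))
cv2.imwrite('pics/w2c.png',c['img'][100:400,120:520,::-1])
"
```

```text
[[ 0.016 -1.    -0.009]
 [-0.824 -0.018  0.567]
 [-0.567 -0.002 -0.824]]
(np.float64(0.21532654130035667), np.float64(0.0023925171255595183)) 0.05233362035619448
(array([0.006, 0.003, 0.808]), array([0.5368, 0.0756, 0.1394]))
[322.39215228 237.94380347] [409.49975821 242.15545416] [321.57450065 265.04476922]
```

View pics/w2c.png

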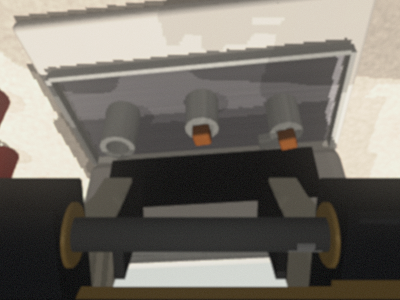

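Call:
send_rows:
  moves:
    - {"slide": [0, 0, 0.2], "turn": 0, "gripper": 0.6}
    - {"slide": [0, 0, 0.4], "turn": 0, "gripper": 0.6}
    - {"slide": [0, 0, 0.6], "turn": 0, "gripper": 0.6}
    - {"slide": [0, 0, 0.8], "turn": 0, "gripper": 0.6}
    - {"slide": [0, 0, 0.8], "turn": 0, "gripper": 0.6}

```text
time_s: 14.48
tcp_pos: [0.5336, 0.1557, 0.0211]
eef_rot: [179.8, 34.6, -89.2]
contact_force: [-0.2, -1.0, 0.6]
gripper_width: 0.0523
gripper_force: 0.0
```

Call:
send_rows:
  moves:
    - {"slide": [0, 0, 0], "turn": 0, "gripper": 0.1}
    - {"slide": [0, 0, 0], "turn": 0, "gripper": 0.1}
    - {"slide": [0, 0, 0], "turn": 0, "gripper": 0.1}
    - {"slide": [0, 0, 0], "turn": 0, "gripper": 0.1}
    - {"slide": [0, 0, 0], "turn": 0, "gripper": 0.1}
  newtons: 25

```text
time_s: 14.9
tcp_pos: [0.5359, 0.1534, 0.0246]
eef_rot: [-179.8, 34.5, -89.0]
contact_force: [0.2, -0.9, -0.0]
gripper_width: 0.0249
gripper_force: 0.0
```

```bash
python3 -c "
from h import *
c=cap('wrist');s=get_state();print(s['gripper_width'],s['gripper_force'])
a=c['img'][150:350,200:450];b=cap('top')['img'][220:360,130:270]
cv2.imwrite('pics/w3c.png',np.hstack([cv2.resize(a,(500,400)),cv2.resize(b,(300,300),interpolation=2)[:, :] if 0 else cv2.copyMakeBorder(cv2.resize(b,(300,300)),0,100,0,0,0)])[:,:,::-1])
"
```

```text
0.02045768201644848 0.0
```

View pics/w3c.png

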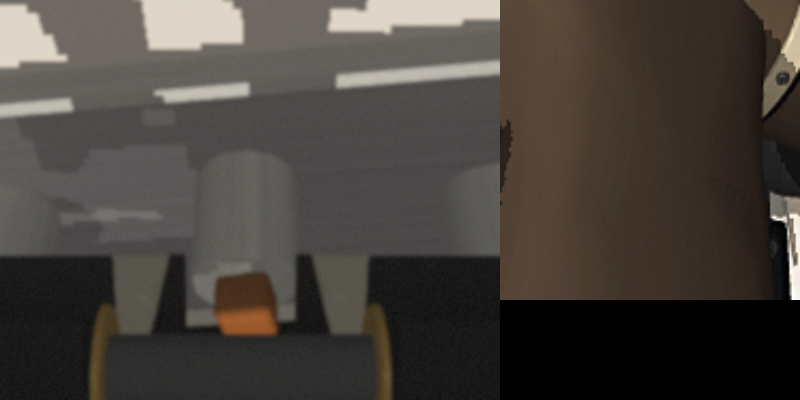

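```bash
python3 -c "
from h import *
c=cap('wrist');s=get_state();print(s['gripper_width'],s['gripper_force'],s['tcp_pos'],s['eef_rot'],np.round(c['origin'],4),c['attitude'])
for y in (.115,.125,.135,.1435): print(y,'botrim',proj(c,(.5353,y-.014,.012)),'cyltopfront',proj(c,(.5353,y-.014,.046)),'ambtopfront',proj(c,(.5353,y-.007,.058)),'ambtopback',proj(c,(.5353,y+.007,.058)))
R=Rt();t=np.array(s['tcp_pos']);print('tcp',proj(c,t),'grasp',proj(c,t-.019*R[:,2]), 'shield edge',proj(c,(.535,.146,.144)))
print((R.T@(np.array(c['origin'])-t)))
cv2.imwrite('pics/w4.png',c['img'][:,:,::-1])
"
```

```text
0.013037411200237034 0.0 [0.53522273 0.15375962 0.02382277] [-179.92783552   34.54879074  -89.04425655] [ 0.5393 -0.0197  0.1448] [ 1.29386968e+02  9.80201919e-02 -1.79112607e+02]
0.115 botrim [324.97511498 180.10848205] cyltopfront [325.53888615 235.75249564] ambtopfront [325.30514559 269.24630082] ambtopback [324.45446168 287.26039005]
0.125 botrim [324.44907903 195.25631388] cyltopfront [324.91693516 250.27005604] ambtopfront [324.68588694 282.35972686] ambtopback [323.91221495 298.74301113]
0.135 botrim [323.96515842 209.19138464] cyltopfront [324.35104366 263.47907791] ambtopfront [324.1231722  294.27577874] ambtopback [323.41650573 309.24015344]
0.1435 botrim [323.58328557 220.18786823] cyltopfront [323.90866019 273.80517893] ambtopfront [323.68375378 303.58090659] ambtopback [323.02742558 317.47931781]
tcp [322.8185741  264.66494997] grasp [323.0659861  277.71978496] shield edge [325.09503491 540.40548496]
[ 0.07431597 -0.00148241 -0.19803685]
```

```bash
python3 -c "
import cv2
a=cv2.imread('pics/w4.png')[180:360,200:440];cv2.imwrite('pics/w4c.png',cv2.resize(a,None,fx=3,fy=3,interpolation=cv2.INTER_CUBIC))"
```

```text
(no output)
```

View pics/w4c.png

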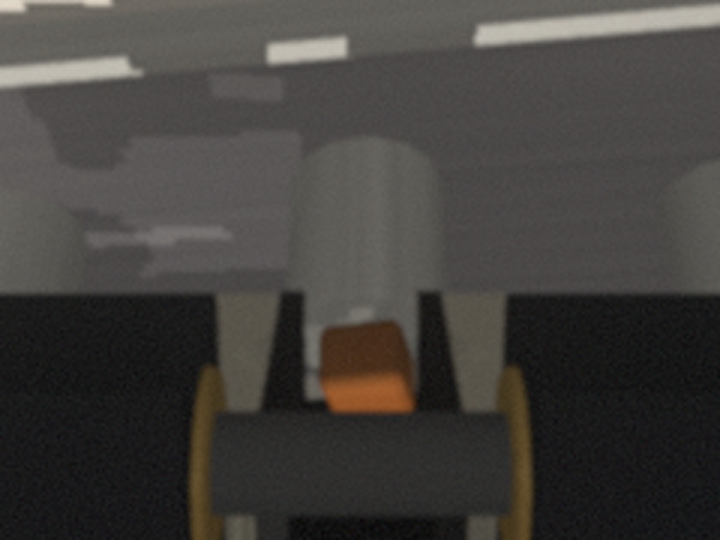

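Call:
send_rows:
  moves:
    - {"slide": [0, 0, 0], "turn": 0, "gripper": 0.6}
    - {"slide": [0, 0, 0], "turn": 0, "gripper": 0.6}
    - {"slide": [0, 0, 0], "turn": 0, "gripper": 0.6}
    - {"slide": [0, 0, 0], "turn": 0, "gripper": 0.6}
    - {"slide": [0, 0, 0], "turn": 0, "gripper": 0.6}

```text
time_s: 15.47
tcp_pos: [0.5349, 0.1541, 0.0232]
eef_rot: [-180.0, 34.5, -89.1]
contact_force: [0.2, -0.0, -0.4]
gripper_width: 0.0412
gripper_force: 0.0
```

Call:
send_rows:
  moves:
    - {"slide": [0, 0, 0.06], "turn": 0, "gripper": 0.6}
    - {"slide": [0, 0, 0.12], "turn": 0, "gripper": 0.6}
    - {"slide": [0, 0, 0.15], "turn": 0, "gripper": 0.6}
    - {"slide": [0, 0, 0.18], "turn": 0, "gripper": 0.6}
    - {"slide": [0, 0, 0.18], "turn": 0, "gripper": 0.6}

```text
time_s: 15.88
tcp_pos: [0.5339, 0.17, -0.0002]
eef_rot: [179.9, 34.5, -89.1]
contact_force: [0.2, 0.7, -0.2]
gripper_width: 0.0526
gripper_force: 0.0
```

```bash
python3 -c "
from h import *
s=get_state();print(s['time_s'],s['contact_force'],s['gripper_width'],s['tcp_pos'])
c=cap('scene')
R=Rt(s);t=np.array(s['tcp_pos'])
for n,P in dict(tcp=t,back=t-.045*R[:,2]).items(): u=proj(c,P);print(n,u)
u=proj(c,t).astype(int);a=c['img'][u[1]-75:u[1]+75,u[0]-100:u[0]+100]
cv2.imwrite('pics/s1.png',cv2.resize(a,None,fx=4,fy=4,interpolation=2)[:,:,::-1])
"
```

```text
15.8833 [ 0.23928011  0.71257502 -0.19740934] 0.05256538742163137 [ 5.33860434e-01  1.69982491e-01 -1.90266007e-04]
tcp [421.58970148 272.8464161 ]
back [411.11513219 260.15404986]
```

View pics/s1.png

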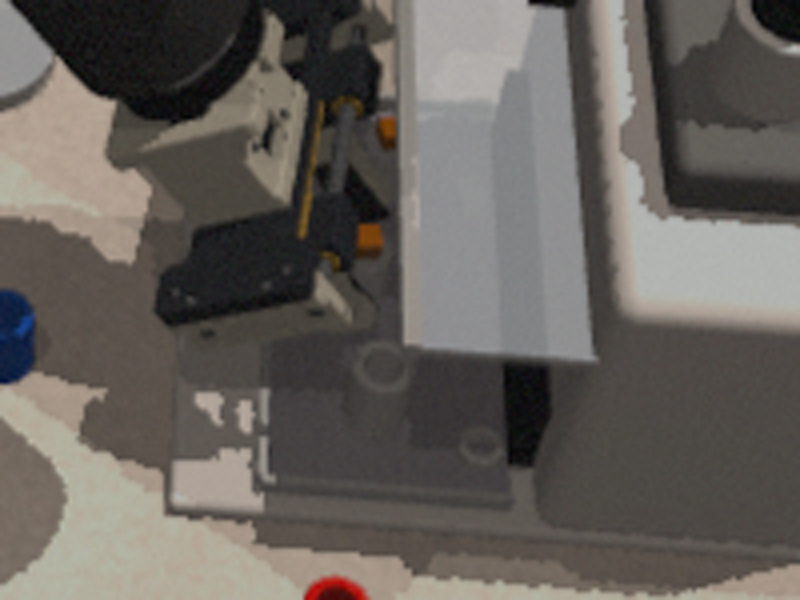

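Call:
send_rows:
  moves:
    - {"slide": [0, 0, 0.04], "turn": 0, "gripper": 0.6}
    - {"slide": [0, 0, 0.08], "turn": 0, "gripper": 0.6}
    - {"slide": [0, 0, 0.08], "turn": 0, "gripper": 0.2}
    - {"slide": [0, 0, 0.08], "turn": 0, "gripper": 0.2}
    - {"slide": [0, 0, 0.08], "turn": 0, "gripper": 0.2}

```text
time_s: 16.35
tcp_pos: [0.5346, 0.1761, -0.0088]
eef_rot: [-180.0, 34.5, -89.0]
contact_force: [0.4, -0.9, -0.1]
gripper_width: 0.0379
gripper_force: 0.0
```

Call:
send_rows:
  moves:
    - {"slide": [0, 0, 0], "turn": 0, "gripper": 0.2}
    - {"slide": [0, 0, 0], "turn": 0, "gripper": 0.2}
    - {"slide": [0, 0, 0], "turn": 0, "gripper": 0.2}
    - {"slide": [0, 0, 0], "turn": 0, "gripper": 0.2}
    - {"slide": [0, 0, 0], "turn": 0, "gripper": 0.2}

```text
time_s: 16.77
tcp_pos: [0.5347, 0.1761, -0.0086]
eef_rot: [-180.0, 34.5, -89.0]
contact_force: [-0.6, 0.1, 1.3]
gripper_width: 0.0264
gripper_force: 25.0
```

Call:
send_rows:
  moves:
    - {"slide": [0, 0, 0], "turn": 0, "gripper": 0.45}
    - {"slide": [0, 0, 0], "turn": 0, "gripper": 0.45}
    - {"slide": [0, 0, 0], "turn": 0, "gripper": 0.45}
    - {"slide": [0, 0, 0.03], "turn": 0, "gripper": 0.45}
    - {"slide": [0, 0, 0.06], "turn": 0, "gripper": 0.45}

```text
time_s: 17.18
tcp_pos: [0.5349, 0.181, -0.0161]
eef_rot: [-179.9, 34.5, -89.0]
contact_force: [-2.9, -20.3, 33.9]
gripper_width: 0.0393
gripper_force: 18.1
```

Call:
send_rows:
  moves:
    - {"slide": [0, 0, 0], "turn": 0, "gripper": 0.2}
    - {"slide": [0, 0, 0], "turn": 0, "gripper": 0.2}
    - {"slide": [0, 0, 0], "turn": 0, "gripper": 0.2}
    - {"slide": [0, 0, 0], "turn": 0, "gripper": 0.2}
    - {"slide": [0, 0, 0], "turn": 0, "gripper": 0.2}

```text
time_s: 17.6
tcp_pos: [0.5351, 0.1817, -0.0155]
eef_rot: [-179.9, 34.6, -89.0]
contact_force: [0.2, -1.5, 8.1]
gripper_width: 0.0266
gripper_force: 27.6
```

```bash
python3 -c "
from h import *
s=get_state();print(s['time_s'],s['contact_force'],s['gripper_width'],s['gripper_force'],s['tcp_pos'])
c=cap('wrist')
print([(np.round(d['location'],3).tolist(),round(d['p'],2)) for d in optics.look_for('wrist','holder_a')])
cv2.imwrite('pics/w5.png',cv2.resize(c['img'][180:330,220:420],None,fx=4,fy=4,interpolation=2)[:,:,::-1])
"
```

```text
17.6 [ 0.21035473 -1.48397173  8.11856129] 0.02662427608868499 27.604059521108866 [ 0.53514159  0.18168218 -0.01552227]
[([0.467, 0.136, 0.014], 0.93), ([0.536, 0.136, 0.03], 0.68)]
```

Call:
send_rows:
  moves:
    - {"slide": [0, 0, -0.06], "turn": 0, "gripper": 0.2}
    - {"slide": [0, 0, -0.25], "turn": 0, "gripper": 0.2}
    - {"slide": [0, 0, -0.5], "turn": 0, "gripper": 0.2}
    - {"slide": [0, 0, -0.75], "turn": 0, "gripper": 0.2}
    - {"slide": [0, 0, -0.9], "turn": 0, "gripper": 0.2}

```text
time_s: 18.12
tcp_pos: [0.5365, 0.1026, 0.0977]
eef_rot: [-179.8, 34.5, -89.0]
contact_force: [0.3, 0.8, 0.1]
gripper_width: 0.0264
gripper_force: 25.0
```

```bash
sed -i 's/0\.019\*R/0.059*R/' h.py; python3 -c "
from h import *
s=get_state();print(s['time_s'],s['contact_force'],s['gripper_width'],s['gripper_force'],s['tcp_pos'])
print(np.round(Rt(),3));print(sl([.400,-.296,.09]), sl([.400,-.296,.029]))
c=cap('wrist');print([(np.round(d['location'],3).tolist(),round(d['p'],2)) for d in optics.look_for('wrist','holder_a')])
"
```

```text
18.1167 [0.26637574 0.79612187 0.09507262] 0.026353838176001603 24.99953269958496 [0.53646321 0.10261093 0.09770055]
[[ 0.015 -1.    -0.007]
 [-0.824 -0.016  0.566]
 [-0.566 -0.003 -0.825]]
(array([ 2.206,  0.953, -1.061]), array([0.5369, 0.0692, 0.1463])) (array([ 2.436,  0.954, -0.726]), array([0.5369, 0.0692, 0.1463]))
[([0.468, 0.139, 0.045], 0.92), ([0.536, 0.054, 0.146], 0.58), ([0.525, 0.107, 0.011], 0.5)]
```

Call:
send_rows:
  moves:
    - {"slide": [0.13, 0.06, -0.1], "turn": 0, "gripper": 0.2}
    - {"slide": [0.33, 0.14, -0.2], "turn": 0, "gripper": 0.2}
    - {"slide": [0.53, 0.23, -0.28], "turn": 0, "gripper": 0.2}
    - {"slide": [0.74, 0.32, -0.35], "turn": 0, "gripper": 0.2}
    - {"slide": [0.9, 0.39, -0.43], "turn": 0, "gripper": 0.2}

```text
time_s: 18.63
tcp_pos: [0.4776, -0.0449, 0.0698]
eef_rot: [179.8, 34.6, -89.2]
contact_force: [-0.5, 0.4, -0.1]
gripper_width: 0.0263
gripper_force: 25.0
```

Call:
send_rows:
  moves:
    - {"slide": [0.2, 0.09, -0.1], "turn": 0, "gripper": 0.2}
    - {"slide": [0.4, 0.18, -0.2], "turn": 0, "gripper": 0.2}
    - {"slide": [0.6, 0.27, -0.29], "turn": 0, "gripper": 0.2}
    - {"slide": [0.8, 0.36, -0.38], "turn": 0, "gripper": 0.2}
    - {"slide": [0.9, 0.4, -0.43], "turn": 0, "gripper": 0.2}

```text
time_s: 19.05
tcp_pos: [0.4198, -0.1949, 0.0463]
eef_rot: [179.8, 34.6, -89.3]
contact_force: [0.5, 0.0, -0.6]
gripper_width: 0.0262
gripper_force: 25.0
```

```bash
python3 -c "
from h import *
s=get_state();print(s['time_s'],s['contact_force'],s['gripper_width'],s['gripper_force'],s['tcp_pos'])
print(np.round(Rt(),3));print(sl([.400,-.296,.09]), sl([.400,-.296,.029]))
c=cap('wrist','w6.png')
for q in [(.5354,-.2246),(.5609,-.3812),(.3675,-.4195),(.339,-.2651),(.4924,-.3152)]: print(proj(c,(*q,.03 if q[0]!=.4924 else .036)))
print([(np.round(d['location'],3).tolist(),round(d['p'],2)) for d in optics.look_for('wrist','slot')])
"
```

```text
19.05 [ 0.54873353  0.02429301 -0.58581452] 0.026223263235945902 24.99952644109726 [ 0.41983992 -0.19493248  0.04625783]
[[ 0.011 -1.    -0.011]
 [-0.823 -0.015  0.568]
 [-0.568  0.003 -0.823]]
(array([ 0.388,  0.143, -0.228]), array([ 0.4205, -0.2284,  0.0948])) (array([0.619, 0.142, 0.107]), array([ 0.4205, -0.2284,  0.0948]))
[102.73585086 205.46328502]
[-364.2055992 -339.2909251]
[ 766.05528707 -843.35303458]
[506.32707712 146.11615974]
[108.57956573  27.98043209]
[([0.449, -0.284, 0.008], 0.72)]
```

View pics/w6.png

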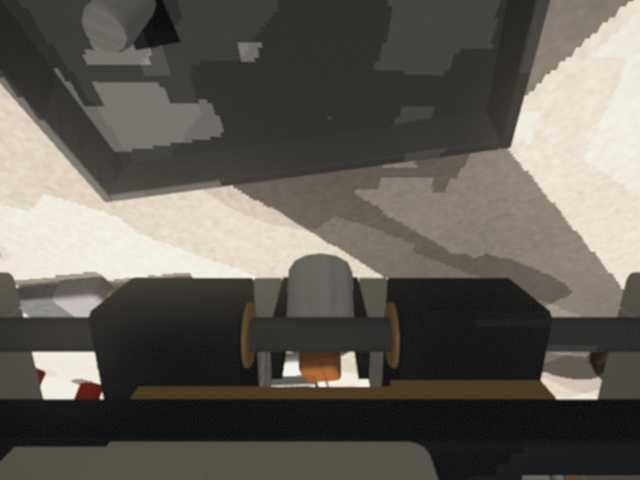

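Call:
send_rows:
  moves:
    - {"slide": [0.13, 0.05, -0.08], "turn": 0, "gripper": 0.2}
    - {"slide": [0.26, 0.1, -0.15], "turn": 0, "gripper": 0.2}
    - {"slide": [0.39, 0.143, -0.23], "turn": 0, "gripper": 0.2}
    - {"slide": [0.45, 0.143, -0.14], "turn": 0, "gripper": 0.2}
    - {"slide": [0.5, 0.143, -0.07], "turn": 0, "gripper": 0.2}

```text
time_s: 19.57
tcp_pos: [0.4019, -0.2608, 0.0131]
eef_rot: [-180.0, 34.6, -89.1]
contact_force: [0.0, 1.3, -1.9]
gripper_width: 0.0266
gripper_force: 25.0
```

```bash
python3 -c "
from h import *
s=get_state();print(s['time_s'],s['tcp_pos'])
print(sl([.400,-.296,.028]))
"
```

```text
19.5667 [ 0.40185722 -0.26075174  0.01305237]
(array([0.137, 0.016, 0.178]), array([ 0.4023, -0.2942,  0.0616]))
```

Call:
send_rows:
  moves:
    - {"slide": [0.04, 0, 0.05], "turn": 0, "gripper": 0.2}
    - {"slide": [0.08, 0.01, 0.1], "turn": 0, "gripper": 0.2}
    - {"slide": [0.11, 0.01, 0.14], "turn": 0, "gripper": 0.2}
    - {"slide": [0.13, 0.01, 0.17], "turn": 0, "gripper": 0.2}
    - {"slide": [0.14, 0.01, 0.18], "turn": 0, "gripper": 0.2}

```text
time_s: 19.98
tcp_pos: [0.4001, -0.262, -0.0208]
eef_rot: [179.9, 34.6, -89.1]
contact_force: [-0.5, 0.2, -0.7]
gripper_width: 0.0267
gripper_force: 25.0
```

```bash
python3 -c "
from h import *
s=get_state();print(s['time_s'],s['tcp_pos'],s['contact_force'])
print(sl([.400,-.296,.026]))
"
```

```text
19.9833 [ 0.40009476 -0.26204795 -0.02076828] [-0.53757775  0.17952626 -0.68768426]
(array([0.009, 0.005, 0.008]), array([ 0.4007, -0.2955,  0.0278]))
```

Down 2 mm more, then open gently, and retreat along the tool axis.

Call:
send_rows:
  moves:
    - {"slide": [0.005, 0, 0.006], "turn": 0, "gripper": 0.2}
    - {"slide": [0.008, 0, 0.011], "turn": 0, "gripper": 0.2}
    - {"slide": [0.008, 0, 0.011], "turn": 0, "gripper": 0.2}
    - {"slide": [0.008, 0, 0.011], "turn": 0, "gripper": 0.2}
    - {"slide": [0.008, 0, 0.011], "turn": 0, "gripper": 0.2}

```text
time_s: 20.4
tcp_pos: [0.4005, -0.2631, -0.0216]
eef_rot: [-179.9, 34.5, -89.0]
contact_force: [0.9, 0.5, -0.2]
gripper_width: 0.0266
gripper_force: 25.0
```

Call:
send_rows:
  moves:
    - {"slide": [0, 0, 0], "turn": 0, "gripper": 0.5}
    - {"slide": [0, 0, 0], "turn": 0, "gripper": 0.5}
    - {"slide": [0, 0, 0], "turn": 0, "gripper": 0.5}
    - {"slide": [0, 0, 0], "turn": 0, "gripper": 0.5}
    - {"slide": [0, 0, 0], "turn": 0, "gripper": 0.5}

```text
time_s: 20.82
tcp_pos: [0.4003, -0.2629, -0.0219]
eef_rot: [-180.0, 34.5, -89.1]
contact_force: [0.1, -0.0, 1.4]
gripper_width: 0.0436
gripper_force: 0.5
```

Call:
send_rows:
  moves:
    - {"slide": [0, 0, -0.1], "turn": 0, "gripper": 0.6}
    - {"slide": [0, 0, -0.3], "turn": 0, "gripper": 0.6}
    - {"slide": [0, 0, -0.5], "turn": 0, "gripper": 0.6}
    - {"slide": [0, 0, -0.7], "turn": 0, "gripper": 0.6}
    - {"slide": [0, 0, -0.9], "turn": 0, "gripper": 0.6}

```text
time_s: 21.23
tcp_pos: [0.4013, -0.34, 0.0904]
eef_rot: [180.0, 34.5, -89.1]
contact_force: [0.4, -0.6, -1.0]
gripper_width: 0.0525
gripper_force: 0.0
```

```bash
python3 -c "
from h import *
s=get_state();print(s['time_s'],s['tcp_pos'],fl())
c=cap('wrist','w7.png')
for t in ('holder_a','slot'): print([(np.round(d['location'],3).tolist(),round(d['p'],2)) for d in optics.look_for('wrist',t)])
print('spig',proj(c,(.4924,-.3152,.036)),proj(c,(.4924,-.3152,.005)))
print(sl([.6045,.1586,.0345]),sl(np.array([.6045,.1586,.0345])-.12*Rt()[:,2]))
"
```

```text
21.2333 [ 0.40127842 -0.34004863  0.09044295] (np.float64(-0.014718891222628372), np.float64(-0.00016354323580698192))
[([0.4, -0.309, 0.035], 0.58), ([0.461, 0.066, 0.01], 0.49)]
[([0.453, -0.35, 0.009], 0.96)]
spig [191.48625756 220.05836135] [200.4193524  189.30998205]
(array([-2.52 , -1.398,  2.576]), array([ 0.4027, -0.3746,  0.1395])) (array([-2.52 , -1.398,  1.776]), array([ 0.4027, -0.3746,  0.1395]))
```

```bash
python3 -c "
from h import *
a=cv2.imread('pics/w7.png')[150:270,130:290]
b=cv2.imread('pics/w7.png')[160:280,270:390]
cv2.imwrite('pics/w7c.png',np.hstack([cv2.resize(a,(640,480),interpolation=2),cv2.copyMakeBorder(cv2.resize(b,(160,160)),0,320,0,0,0)]))
"
```

```text
(no output)
```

View pics/w7c.png

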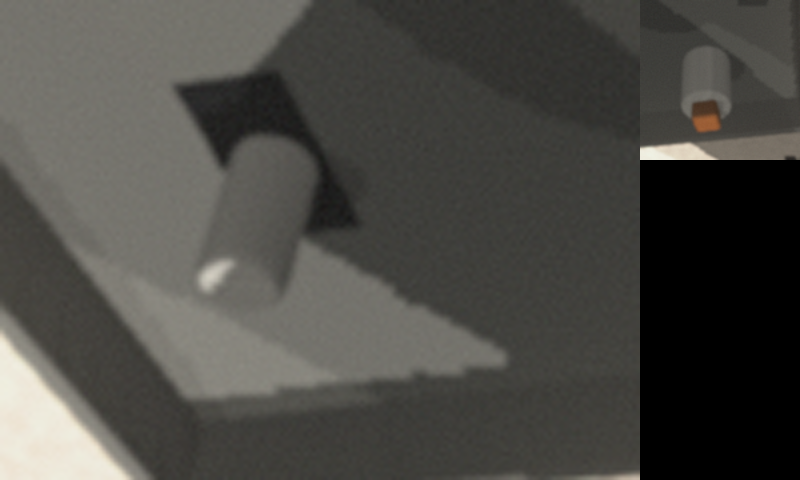

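```bash
python3 -c "
from h import *
c=cap('wrist')
f=lambda a:(a[0]/4+130,a[1]/4+150)
print('top',ray(c,f((238,284)),.036),'base',ray(c,f((275,163)),.005),'slot c',ray(c,f((266.5,156)),.005))
for q in [(175,87),(275,72),(358,225)]: print(ray(c,f(q),.005))
print('inner corner floor',ray(c,f((193,405)),.005),'outer?',ray(c,f((150,480)),.03))
for t in (.036,.005): pass
import itertools
print(np.round(Rt(),3))
"
```

```text
top [ 0.49559339 -0.31511655  0.036     ] base [ 0.49561804 -0.3148097   0.005     ] slot c [ 0.49679978 -0.31660308  0.005     ]
[ 0.50924952 -0.33336029  0.005     ]
[ 0.49040375 -0.33718318  0.005     ]
[ 0.48308965 -0.29814941  0.005     ]
inner corner floor [ 0.53220996 -0.23807761  0.005     ] outer? [ 0.5336108  -0.24439956  0.03      ]
[[ 0.014 -1.    -0.008]
 [-0.824 -0.015  0.566]
 [-0.566 -0.001 -0.824]]
```

Call:
send_rows:
  moves:
    - {"slide": [-0.1, -0.09, -0.15], "turn": 0, "gripper": 0.6}
    - {"slide": [-0.2, -0.18, -0.2], "turn": 0, "gripper": 0.6}
    - {"slide": [-0.4, -0.27, -0.1], "turn": 0, "gripper": 0.6}
    - {"slide": [-0.6, -0.36, 0.1], "turn": 0, "gripper": 0.6}
    - {"slide": [-0.8, -0.45, 0.3], "turn": 0, "gripper": 0.6}

```text
time_s: 21.85
tcp_pos: [0.4655, -0.2175, 0.1203]
eef_rot: [180.0, 34.6, -89.1]
contact_force: [0.5, -0.2, 0.2]
gripper_width: 0.0526
gripper_force: 0.0
```

```bash
python3 -c "
from h import *
print(sl(np.array([.6045,.1586,.036])-.14*Rt()[:,2]))
"
```

```text
(array([-1.734, -0.965,  1.338]), array([ 0.466 , -0.251 ,  0.1689]))
```

Call:
send_rows:
  moves:
    - {"slide": [-0.17, -0.1, 0.1], "turn": 0, "gripper": 0.6}
    - {"slide": [-0.35, -0.2, 0.22], "turn": 0, "gripper": 0.6}
    - {"slide": [-0.52, -0.3, 0.37], "turn": 0, "gripper": 0.6}
    - {"slide": [-0.7, -0.39, 0.52], "turn": 0, "gripper": 0.6}
    - {"slide": [-0.87, -0.48, 0.67], "turn": 0, "gripper": 0.6}

```text
time_s: 22.27
tcp_pos: [0.5341, -0.051, 0.1113]
eef_rot: [179.9, 34.6, -89.1]
contact_force: [0.7, -1.1, 0.8]
gripper_width: 0.0525
gripper_force: 0.0
```

Call:
send_rows:
  moves:
    - {"slide": [-0.2, -0.1, 0.14], "turn": 0, "gripper": 0.6}
    - {"slide": [-0.4, -0.22, 0.3], "turn": 0, "gripper": 0.6}
    - {"slide": [-0.6, -0.33, 0.45], "turn": 0, "gripper": 0.6}
    - {"slide": [-0.8, -0.45, 0.6], "turn": 0, "gripper": 0.6}
    - {"slide": [-0.86, -0.48, 0.66], "turn": 0, "gripper": 0.6}

```text
time_s: 22.68
tcp_pos: [0.6041, 0.1154, 0.103]
eef_rot: [179.9, 34.6, -88.9]
contact_force: [0.0, -0.8, 0.7]
gripper_width: 0.0523
gripper_force: 0.0
```

```bash
python3 -c "
from h import *
print(get_state()['joints'])
print(sl([.6045,.1586,.036]))
c=cap('wrist','w8.png');print(proj(c,(.6045,.1586,.054)))
print([(np.round(d['location'],3).tolist(),round(d['p'],2)) for d in optics.look_for('wrist','sleeve')])
u=proj(c,(.6045,.1586,.054)).astype(int);g=cv2.cvtColor(c['img'],cv2.COLOR_RGB2GRAY)[u[1]-30:u[1]+30,u[0]-30:u[0]+30]
for r in g[::3,::2]: print(' '.join('%3d'%v for v in r))
"
```

```text
[  2.83648003  22.99800025  -2.63294806 -37.71459786 -68.24935412
  13.87959743]
(array([ 0.017, -0.009,  0.924]), array([0.6048, 0.0818, 0.1515]))
[320.22155503 243.45602993]
[([0.766, 0.093, 0.032], 0.94), ([0.723, 0.144, 0.029], 0.85), ([0.741, 0.233, 0.02], 0.78), ([0.611, 0.152, 0.045], 0.65)]
116 114 115 112  94  88  89  96  95  94  96  99 100  97  97 100  98  98  94  95  92  91  88  82  76  71  72  75  73  74
 92  94  93  89  91  87  89  91  92  95  96 100  99  97  99 101  99 100  95  93  93  90  88  82  76  73  74  76  71  84
 92  90  91  89  90  87  92  95  93  96  97  99  98  99  98 101 100  97  95  95  93  92  87  82  75  72  72  73  77  81
 91  92  93  92  95  86  91  94  94  96  98  96  96  98  99 101  99  98  93  95  91  92  88  83  73  71  71  72  70  71
 91  90  91  89  91  86  91  92  94  97  98  97  97  98 102 100  96  97  93  92  90  93  88  85  73  71  70  69  70  72
 91  92  92  90  89  89  89  95  96  95  96  98  96 100  97 101  94  93  97  94  91  91  88  81  76  70  70  71  70  71
 90  89  88  92  87  91  91  92  93  95  95  98  97  99  98  97  97  95  92  90 
[... 899 characters left out ...]
 102 100 100 104 105 106 107 107 107 106  98  97  99 100  99  98  97  99 100  96  97  97  97 101  97
123 122 120 122 117 104 103  99  90  89  89  91  90  87  85  81  77  76  75  76  78  74  65  62  54  49  48  45  44  36
119 122 118  95  67  62  55  46  45  40  38  38  32  31  27  27  25  27  27  30  22  24  26  22  24  24  24  19  24  24
102 100  95  65  34  37  40  36  28  32  32  32  29  32  33  28  30  26  32  29  29  19  21  24  24  28  25  23  26  21
 94  96  91  60  36  38  33  32  31  31  30  30  32  31  28  27  29  32  24  31  28  27  28  26  26  29  26  29  22  21
104 106 103  57  34  35  33  32  31  32  27  27  31  27  27  26  27  27  30  28  26  22  34  26  20  25  22  21  20  21
```

```bash
python3 -c "
from h import *
c=cap('wrist')
for y in (.155,.1586,.162): print(y,[np.round(proj(c,(.6045,y+d,.054)),1) for d in (-.015,-.00925,0,.00925,.015)])
"
```

```text
0.155 [array([318.5, 229.6]), array([318.3, 234.9]), array([318.1, 242.9]), array([317.9, 250.6]), array([317.8, 255.1])]
0.1586 [array([318.4, 232.9]), array([318.3, 238. ]), array([318.1, 245.9]), array([317.9, 253.4]), array([317.7, 257.9])]
0.162 [array([318.3, 236. ]), array([318.2, 241. ]), array([318. , 248.7]), array([317.8, 256.1]), array([317.7, 260.5])]
```

Call:
send_rows:
  moves:
    - {"slide": [0.01, -0.005, 0.22], "turn": 0, "gripper": 0.6}
    - {"slide": [0.012, -0.005, 0.44], "turn": 0, "gripper": 0.6}
    - {"slide": [0.012, -0.005, 0.66], "turn": 0, "gripper": 0.6}
    - {"slide": [0.012, -0.005, 0.82], "turn": 0, "gripper": 0.6}
    - {"slide": [0.012, -0.005, 0.92], "turn": 0, "gripper": 0.6}

```text
time_s: 23.25
tcp_pos: [0.6012, 0.1865, -0.0137]
eef_rot: [179.7, 34.5, -89.3]
contact_force: [-0.6, -0.8, 0.1]
gripper_width: 0.0526
gripper_force: 0.0
```

Call:
send_rows:
  moves:
    - {"slide": [0, 0, 0], "turn": 0, "gripper": 0.2}
    - {"slide": [0, 0, 0], "turn": 0, "gripper": 0.2}
    - {"slide": [0, 0, 0], "turn": 0, "gripper": 0.2}
    - {"slide": [0, 0, 0], "turn": 0, "gripper": 0.2}
    - {"slide": [0, 0, 0], "turn": 0, "gripper": 0.2}

```text
time_s: 23.67
tcp_pos: [0.6044, 0.1857, -0.0092]
eef_rot: [-179.8, 34.5, -89.0]
contact_force: [-0.5, -2.3, 2.4]
gripper_width: 0.0282
gripper_force: 25.0
```

Call:
send_rows:
  moves:
    - {"slide": [0, 0, 0], "turn": 0, "gripper": 0.2}
    - {"slide": [0, 0, 0], "turn": 0, "gripper": 0.2}
    - {"slide": [0, 0, 0], "turn": 0, "gripper": 0.2}
    - {"slide": [0, 0, 0], "turn": 0, "gripper": 0.2}
    - {"slide": [0, 0, 0], "turn": 0, "gripper": 0.2}

```text
time_s: 24.08
tcp_pos: [0.6044, 0.1858, -0.0092]
eef_rot: [-179.8, 34.5, -89.0]
contact_force: [-0.0, -3.5, 7.0]
gripper_width: 0.0286
gripper_force: 25.0
```

```bash
python3 -c "
from h import *
s=get_state();print(s['time_s'],s['contact_force'],s['gripper_width'],s['gripper_force'],s['tcp_pos'],sl([.6045,.1595,.036]))
"
```

```text
24.0833 [-0.02666444 -3.52057305  7.02854257] 0.028598226044344983 25.004706916952273 [ 0.60440392  0.18576171 -0.00923314] (array([-0.027,  0.001,  0.046]), array([0.6048, 0.1523, 0.0394]))
```

Call:
send_rows:
  moves:
    - {"slide": [0, 0, -0.06], "turn": 0, "gripper": 0.2}
    - {"slide": [0, 0, -0.25], "turn": 0, "gripper": 0.2}
    - {"slide": [0, 0, -0.5], "turn": 0, "gripper": 0.2}
    - {"slide": [0, 0, -0.75], "turn": 0, "gripper": 0.2}
    - {"slide": [0, 0, -0.9], "turn": 0, "gripper": 0.2}

```text
time_s: 24.5
tcp_pos: [0.6057, 0.1077, 0.1043]
eef_rot: [-179.7, 34.5, -88.9]
contact_force: [0.3, 0.2, 0.0]
gripper_width: 0.0284
gripper_force: 25.0
```

Call:
send_rows:
  moves:
    - {"slide": [0, 0, 0], "turn": 0, "gripper": 0.2}
    - {"slide": [0, 0, 0], "turn": 0, "gripper": 0.2}
    - {"slide": [0, 0, 0], "turn": 0, "gripper": 0.2}
    - {"slide": [0, 0, 0], "turn": 0, "gripper": 0.2}
    - {"slide": [0, 0, 0], "turn": 0, "gripper": 0.2}

```text
time_s: 24.92
tcp_pos: [0.6038, 0.1106, 0.0993]
eef_rot: [179.9, 34.6, -89.1]
contact_force: [0.3, -0.0, -1.0]
gripper_width: 0.0285
gripper_force: 25.0
```

```bash
python3 -c "
from h import *
s=get_state();print(s['time_s'],s['contact_force'],s['gripper_width'],s['gripper_force'],s['tcp_pos'])
c=cap('wrist','w9.png');R=Rt(s);t=np.array(s['tcp_pos']);g=t-.059*R[:,2]
print([(np.round(d['location'],3).tolist(),round(d['p'],2)) for d in optics.look_for('wrist','sleeve')][:6],g)
for dy in (0,.004,.008):
  for dz in (-.024,-.027): 
    b=g+[0,dy,dz]; print(dy,dz,'bottom near rim',np.round(proj(c,b+[0,-.015,0]),1),'top near rim',np.round(proj(c,b+[0,-.015,.042]),1),'inner near',np.round(proj(c,b+[0,-.00925,.042]),1))
G=cv2.cvtColor(c['img'],cv2.COLOR_RGB2GRAY)[215:345:2,290:352:3]
for i,r in enumerate(G): print(215+2*i,' '.join('%3d'%v for v in r))
"
```

```text
24.9167 [ 0.25106654 -0.02832451 -0.98621333] 0.028465982901344722 24.99873736534937 [0.60384419 0.11062014 0.09932964]
[([0.741, 0.232, 0.018], 0.75), ([0.723, 0.148, 0.029], 0.72), ([0.765, 0.093, 0.033], 0.58)] [0.6045134  0.07716237 0.1479211 ]
0 -0.024 bottom near rim [323.8 246.9] top near rim [324.8 342.4] inner near [324.4 349. ]
0 -0.027 bottom near rim [323.7 241.3] top near rim [324.7 334.3] inner near [324.3 341.1]
0.004 -0.024 bottom near rim [323.6 252.6] top near rim [324.5 347.1] inner near [324.1 353.4]
0.004 -0.027 bottom near rim [323.5 247.1] top near rim [324.5 339.1] inner near [324.1 345.6]
0.008 -0.024 bottom near rim [323.4 258.1] top near rim [324.2 351.5] inner near [323.9 357.5]
0.008 -0.027 bottom near rim [323.3 252.6] top near rim [324.2 343.6] inner near [323.8 349.8]
215 120 119 120 117 121 119 119 117 119 117 117 117 118 114 112 112 114 112 111 114 111
217 121 119 118 117 116 114 115 115 114 114 113 113 112 112 108 109 115 101  99 102  99
219 118 120 116 117 117 112 113 113 114 114 111 100  93  91  89  96 102  87  89  87  87
221 109 107 104 105 105 1
[... 4730 characters left out ...]
  45  45  46  49  46  47  47  44  43  48  46  46  46  49  48  45  46  44  46  44  44
331  46  48  41  46  44  48  44  45  47  46  47  49  47  45  51  47  47  44  45  47  46
333  47  48  47  46  47  46  46  45  47  48  47  47  48  46  48  46  49  47  49  45  44
335  47  48  50  45  50  46  49  49  48  48  51  48  46  49  49  48  48  44  47  43  46
337  50  46  47  49  47  49  50  46  46  43  50  47  46  45  49  45  51  46  49  47  44
339  47  46  47  47  46  49  44  47  45  45  45  46  49  43  45  48  48  46  45  48  49
341  45  47  49  47  46  46  48  48  46  50  46  47  45  48  43  46  44  48  47  49  46
343  51  46  46  50  47  49  47  49  47  47  48  44  47  45  49  46  47  47  48  49  49
```

```bash
python3 -c "
from h import *
print(sl([.4955,-.27,.10]))
"
```

```text
(array([ 2.078,  0.767, -1.04 ]), array([0.6048, 0.0771, 0.1481]))
```

Call:
send_rows:
  moves:
    - {"slide": [0.2, 0.08, -0.12], "turn": 0, "gripper": 0.2}
    - {"slide": [0.4, 0.15, -0.24], "turn": 0, "gripper": 0.2}
    - {"slide": [0.6, 0.23, -0.36], "turn": 0, "gripper": 0.2}
    - {"slide": [0.8, 0.3, -0.46], "turn": 0, "gripper": 0.2}
    - {"slide": [1, 0.38, -0.52], "turn": 0, "gripper": 0.2}

```text
time_s: 25.43
tcp_pos: [0.5505, -0.0603, 0.08]
eef_rot: [-179.9, 34.5, -89.0]
contact_force: [0.5, -0.4, -0.3]
gripper_width: 0.0285
gripper_force: 25.0
```

Call:
send_rows:
  moves:
    - {"slide": [0.25, 0.09, -0.12], "turn": 0, "gripper": 0.2}
    - {"slide": [0.5, 0.18, -0.24], "turn": 0, "gripper": 0.2}
    - {"slide": [0.75, 0.27, -0.36], "turn": 0, "gripper": 0.2}
    - {"slide": [1, 0.37, -0.48], "turn": 0, "gripper": 0.2}
    - {"slide": [1, 0.38, -0.5], "turn": 0, "gripper": 0.2}

```text
time_s: 25.85
tcp_pos: [0.4936, -0.23, 0.0539]
eef_rot: [179.7, 34.6, -89.4]
contact_force: [0.5, 0.8, -0.3]
gripper_width: 0.0285
gripper_force: 25.0
```

Call:
send_rows:
  moves:
    - {"slide": [0, 0, 0], "turn": 0, "gripper": 0.2}
    - {"slide": [0, 0, 0], "turn": 0, "gripper": 0.2}
    - {"slide": [0, 0, 0], "turn": 0, "gripper": 0.2}
    - {"slide": [0, 0, 0], "turn": 0, "gripper": 0.2}
    - {"slide": [0, 0, 0], "turn": 0, "gripper": 0.2}

```text
time_s: 26.27
tcp_pos: [0.4967, -0.2245, 0.0567]
eef_rot: [-180.0, 34.5, -88.9]
contact_force: [-0.3, 0.4, -0.4]
gripper_width: 0.0282
gripper_force: 25.0
```

```bash
python3 -c "
from h import *
s=get_state();print(s['time_s'],s['contact_force'],s['gripper_width'],s['tcp_pos'])
c=cap('wrist','w10.png')
print(sl([.4955,-.27,.10]))
t=proj(c,(.4955,-.315,.036));b=proj(c,(.4955,-.315,.005));print(t,b)
G=cv2.cvtColor(c['img'],cv2.COLOR_RGB2GRAY)
r0,r1=int(b[1])-35,int(t[1])+24
print('cols',int(t[0])-36)
for i in range(max(r0,0),r1,3): print(i,' '.join('%3d'%v for v in G[i,int(t[0])-36:int(t[0])+38:3]))
print('sleeve bottom rim'); print([(i,int(G[i,322])) for i in range(236,276,2)])
"
```

```text
26.2667 [-0.2663481   0.44869247 -0.40213104] 0.028151470028623417 [ 0.49671126 -0.22445442  0.05672708]
(array([ 0.086,  0.013, -0.016]), array([ 0.4972, -0.258 ,  0.1054]))
[330.35717995  96.58540074] [329.23119617  60.44947143]
cols 294
25 122 122 122  61  16  14  17  12  17  19  13  17  19  17  17  23  10  17  20  40  54  51  49  52  52
28 126 126 116  61  16  20  13  14  19  22  18  20  16  18  13  14  17  16  20  35  49  49  49  51  50
31 129 127 123  61  24  16  16  17  18  21  22  16  20  18  21  17  16  12  17  34  53  53  49  51  55
34 129 125 121  63  27  20  19  22  21  19  21  20  21  19  19  17  24  19  20  27  51  57  52  53  53
37 126 117 118  87  35  21  27  22  19  21  13  20  19  21  18  19  21  19  19  23  52  54  50  53  53
40 121 111  67  58  40  21  19  19  23  15  20  19  17  17  21  19  17  13  19  20  49  51  50  53  52
43  90  87  51  53  50  24  22  27  16  19  23  19  19  27  17  21  12  21  25  22  50  50  51  52  50
46  53  55  54  53  48  27  20  18  19  21  25  41  75  70  68  53  21  17  20  12  48  50  52  52  53
49  56  54  49  53  57  28  25  22  
[... 2001 characters left out ...]
0  53  54  52  51  53  52
109  57  56  58  57  61  93 111  74  51  58  83  89  91  90  89  91  88  73  52  53  50  53  53  53  52
112  54  53  56  56  56  52 107  83  53  53  53  69  81  83  85  76  59  54  52  53  53  54  54  55  51
115  55  52  54  52  55  53  58  53  56  53  54  53  53  54  54  52  54  52  53  52  55  51  50  51  54
118  53  55  53  55  54  53  56  52  53  54  53  53  53  55  53  55  55  53  53  53  52  54  52  52  51
sleeve bottom rim
[(236, 226), (238, 232), (240, 232), (242, 228), (244, 223), (246, 226), (248, 228), (250, 226), (252, 224), (254, 224), (256, 224), (258, 156), (260, 106), (262, 109), (264, 107), (266, 107), (268, 104), (270, 106), (272, 106), (274, 106)]
```

```bash
python3 -c "
from h import *
c=cap('wrist');R=Rt();s=get_state();g=np.array(s['tcp_pos'])-.059*R[:,2];print(g)
for y in (-.317,-.315,-.313): print(y,[np.round(proj(c,(.4936,y+d,z)),1) for d,z in ((-.008,.005),(.0065,.036),(.008,.033),(0,.02))])
for dy in (.008,.011,.014): print(dy,[np.round(proj(c,g+[0,dy-.015,z]),1) for z in (-.026,-.0274,-.029)])
G=cv2.cvtColor(c['img'],cv2.COLOR_RGB2GRAY)
print('colrow265',[ (x,int(G[266,x])) for x in range(280,366,2)])
for x in range(300,350,4):
  print(x,[i for i in range(240,276) if abs(int(G[i+1,x])-int(G[i-1,x]))>50])
for dx in (-.002,0,.002): print(proj(c,g+[dx,.011-.015,-.0274]))
"
```

```text
[ 0.49716154 -0.25815526  0.10534009]
-0.317 [array([334.3,  38.3]), array([334.4, 106.8]), array([334., 106.]), array([334.2,  72.7])]
-0.315 [array([334.,  43.]), array([334.1, 111. ]), array([333.8, 110.2]), array([334. ,  77.2])]
-0.313 [array([333.8,  47.5]), array([333.9, 115.2]), array([333.6, 114.3]), array([333.8,  81.5])]
0.008 [array([323.7, 254.2]), array([323.7, 251.7]), array([323.6, 248.8])]
0.011 [array([323.5, 258.2]), array([323.5, 255.7]), array([323.5, 252.8])]
0.014 [array([323.3, 262.1]), array([323.3, 259.6]), array([323.3, 256.7])]
colrow265 [(280, 226), (282, 223), (284, 223), (286, 221), (288, 217), (290, 220), (292, 215), (294, 155), (296, 101), (298, 97), (300, 97), (302, 102), (304, 104), (306, 103), (308, 102), (310, 103), (312, 105), (314, 104), (316, 106), (318, 106), (320, 104), (322, 104), (324, 107), (326, 105), (328, 108), (330, 106), (332, 106), (334, 103), (336, 104), (338, 103), (340, 101), (342, 98), (344, 101), (346, 166), (348, 231), (350, 233), (352, 231), (354, 228), (356, 228), (358, 229), (360, 228), (362, 227), (364, 225)]
300 [261, 262, 263]
304 [260, 261]
308 [259, 260]
312 [258, 259]
316 [257, 258, 259]
320 [257, 258]
324 [258, 259]
328 [258, 259]
332 [258, 259, 260]
336 [260, 261]
340 [261, 262, 263]
344 [263, 264, 265]
348 [268, 269]
[327.95357977 255.73823807]
[323.48976969 255.68821843]
[319.02457585 255.63818328]
```

Call:
send_rows:
  moves:
    - {"slide": [0.13, 0.01, -0.06], "turn": 0, "gripper": 0.2}
    - {"slide": [0.26, 0.02, -0.12], "turn": 0, "gripper": 0.2}
    - {"slide": [0.38, 0.03, -0.15], "turn": 0, "gripper": 0.2}
    - {"slide": [0.45, 0.04, -0.13], "turn": 0, "gripper": 0.2}
    - {"slide": [0.501, 0.04, -0.078], "turn": 0, "gripper": 0.2}

```text
time_s: 26.78
tcp_pos: [0.4913, -0.2956, 0.0227]
eef_rot: [-180.0, 34.5, -89.1]
contact_force: [1.1, -0.5, -0.9]
gripper_width: 0.0281
gripper_force: 25.0
```

Call:
send_rows:
  moves:
    - {"slide": [0, 0, 0], "turn": 0, "gripper": 0.2}
    - {"slide": [0, 0, 0], "turn": 0, "gripper": 0.2}
    - {"slide": [0, 0, 0], "turn": 0, "gripper": 0.2}
    - {"slide": [0, 0, 0], "turn": 0, "gripper": 0.2}
    - {"slide": [0, 0, 0], "turn": 0, "gripper": 0.2}

```text
time_s: 27.2
tcp_pos: [0.4917, -0.2939, 0.0241]
eef_rot: [-179.9, 34.5, -89.0]
contact_force: [-0.1, -0.6, -1.1]
gripper_width: 0.0284
gripper_force: 25.0
```

```bash
python3 -c "
from h import *
s=get_state();print(s['time_s'],s['contact_force'],s['gripper_width'])
for z in (.0724,.0624,.0544,.0334): print(z,sl([.4923,-.3267,z]))
"
```

```text
27.2 [-0.06473335 -0.61343834 -1.13763171] 0.02840502189763588
0.0724 (array([-0.002, -0.   ,  0.004]), array([ 0.4922, -0.3273,  0.0727]))
0.0624 (array([ 0.036, -0.   ,  0.059]), array([ 0.4922, -0.3273,  0.0727]))
0.0544 (array([ 0.066, -0.   ,  0.103]), array([ 0.4922, -0.3273,  0.0727]))
0.0334 (array([ 0.145, -0.   ,  0.218]), array([ 0.4922, -0.3273,  0.0727]))
```

Call:
send_rows:
  moves:
    - {"slide": [0.015, 0, 0.025], "turn": 0, "gripper": 0.2}
    - {"slide": [0.03, 0, 0.045], "turn": 0, "gripper": 0.2}
    - {"slide": [0.04, 0, 0.061], "turn": 0, "gripper": 0.2}
    - {"slide": [0.044, 0, 0.067], "turn": 0, "gripper": 0.2}
    - {"slide": [0.044, 0, 0.067], "turn": 0, "gripper": 0.2}

```text
time_s: 27.62
tcp_pos: [0.4913, -0.2931, 0.0109]
eef_rot: [180.0, 34.6, -89.1]
contact_force: [1.3, 3.3, -1.8]
gripper_width: 0.0287
gripper_force: 25.0
```

Call:
send_rows:
  moves:
    - {"slide": [0.002, 0, 0.003], "turn": 0, "gripper": 0.2}
    - {"slide": [0.004, 0, 0.006], "turn": 0, "gripper": 0.2}
    - {"slide": [0.006, 0, 0.009], "turn": 0, "gripper": 0.2}
    - {"slide": [0.008, 0, 0.011], "turn": 0, "gripper": 0.2}
    - {"slide": [0.008, 0, 0.011], "turn": 0, "gripper": 0.2}

```text
time_s: 28.03
tcp_pos: [0.4915, -0.2932, 0.0099]
eef_rot: [-180.0, 34.6, -89.0]
contact_force: [1.8, 4.8, 2.5]
gripper_width: 0.0284
gripper_force: 25.0
```

Call:
send_rows:
  moves:
    - {"slide": [-0.004, -0.002, 0.003], "turn": 0, "gripper": 0.2}
    - {"slide": [-0.008, -0.004, 0.006], "turn": 0, "gripper": 0.2}
    - {"slide": [-0.008, -0.004, 0.006], "turn": 0, "gripper": 0.2}
    - {"slide": [-0.008, -0.004, 0.006], "turn": 0, "gripper": 0.2}
    - {"slide": [-0.008, -0.004, 0.006], "turn": 0, "gripper": 0.2}

```text
time_s: 28.45
tcp_pos: [0.4918, -0.2929, 0.0093]
eef_rot: [-180.0, 34.5, -89.1]
contact_force: [0.3, 1.4, 0.7]
gripper_width: 0.0286
gripper_force: 25.0
```

Call:
send_rows:
  moves:
    - {"slide": [0.002, 0, 0.003], "turn": 0, "gripper": 0.2}
    - {"slide": [0.004, 0, 0.006], "turn": 0, "gripper": 0.2}
    - {"slide": [0.006, 0, 0.009], "turn": 0, "gripper": 0.2}
    - {"slide": [0.008, 0, 0.011], "turn": 0, "gripper": 0.2}
    - {"slide": [0.008, 0, 0.011], "turn": 0, "gripper": 0.2}

```text
time_s: 28.87
tcp_pos: [0.4918, -0.2927, 0.0071]
eef_rot: [-180.0, 34.5, -89.1]
contact_force: [-0.1, 0.6, 0.2]
gripper_width: 0.0286
gripper_force: 25.0
```

Call:
send_rows:
  moves:
    - {"slide": [0.004, 0, 0.014], "turn": 0, "gripper": 0.2}
    - {"slide": [0.011, 0, 0.025], "turn": 0, "gripper": 0.2}
    - {"slide": [0.019, 0, 0.036], "turn": 0, "gripper": 0.2}
    - {"slide": [0.027, 0, 0.047], "turn": 0, "gripper": 0.2}
    - {"slide": [0.034, 0, 0.058], "turn": 0, "gripper": 0.2}

```text
time_s: 29.28
tcp_pos: [0.4918, -0.2919, -0.0031]
eef_rot: [180.0, 34.5, -89.1]
contact_force: [-0.6, 1.0, -1.1]
gripper_width: 0.0284
gripper_force: 25.0
```

Call:
send_rows:
  moves:
    - {"slide": [0.008, 0, 0.011], "turn": 0, "gripper": 0.2}
    - {"slide": [0.015, 0, 0.022], "turn": 0, "gripper": 0.2}
    - {"slide": [0.023, 0, 0.033], "turn": 0, "gripper": 0.2}
    - {"slide": [0.03, 0, 0.044], "turn": 0, "gripper": 0.2}
    - {"slide": [0.03, 0, 0.044], "turn": 0, "gripper": 0.2}

```text
time_s: 29.7
tcp_pos: [0.4917, -0.2916, -0.0113]
eef_rot: [180.0, 34.6, -89.1]
contact_force: [-0.5, 0.3, -0.0]
gripper_width: 0.0287
gripper_force: 25.0
```

Call:
send_rows:
  moves:
    - {"slide": [0.004, 0, 0.0055], "turn": 0, "gripper": 0.2}
    - {"slide": [0.0075, 0, 0.011], "turn": 0, "gripper": 0.2}
    - {"slide": [0.0113, 0, 0.0165], "turn": 0, "gripper": 0.2}
    - {"slide": [0.015, 0, 0.022], "turn": 0, "gripper": 0.2}
    - {"slide": [0.015, 0, 0.022], "turn": 0, "gripper": 0.2}

```text
time_s: 30.12
tcp_pos: [0.4918, -0.2917, -0.0149]
eef_rot: [180.0, 34.6, -89.1]
contact_force: [-0.3, -0.6, -0.8]
gripper_width: 0.0286
gripper_force: 25.0
```

Call:
send_rows:
  moves:
    - {"slide": [0.002, 0, 0.003], "turn": 0, "gripper": 0.2}
    - {"slide": [0.004, 0, 0.0055], "turn": 0, "gripper": 0.2}
    - {"slide": [0.004, 0, 0.0055], "turn": 0, "gripper": 0.2}
    - {"slide": [0.004, 0, 0.0055], "turn": 0, "gripper": 0.2}
    - {"slide": [0.004, 0, 0.0055], "turn": 0, "gripper": 0.2}

```text
time_s: 30.53
tcp_pos: [0.4919, -0.2918, -0.0157]
eef_rot: [-180.0, 34.5, -89.1]
contact_force: [-0.8, -0.5, -0.8]
gripper_width: 0.0287
gripper_force: 25.0
```

Continue in 1 mm steps until the force rises.

Call:
send_rows:
  moves:
    - {"slide": [0.002, 0, 0.003], "turn": 0, "gripper": 0.2}
    - {"slide": [0.004, 0, 0.0055], "turn": 0, "gripper": 0.2}
    - {"slide": [0.004, 0, 0.0055], "turn": 0, "gripper": 0.2}
    - {"slide": [0.004, 0, 0.0055], "turn": 0, "gripper": 0.2}
    - {"slide": [0.004, 0, 0.0055], "turn": 0, "gripper": 0.2}

```text
time_s: 30.95
tcp_pos: [0.492, -0.2919, -0.0162]
eef_rot: [-180.0, 34.5, -89.0]
contact_force: [-0.4, 0.3, 5.7]
gripper_width: 0.0285
gripper_force: 25.0
```

Call:
send_rows:
  moves:
    - {"slide": [0.002, 0, 0.003], "turn": 0, "gripper": 0.2}
    - {"slide": [0.003, 0, 0.004], "turn": 0, "gripper": 0.2}
    - {"slide": [0.003, 0, 0.004], "turn": 0, "gripper": 0.2}
    - {"slide": [0.003, 0, 0.004], "turn": 0, "gripper": 0.2}
    - {"slide": [0.003, 0, 0.004], "turn": 0, "gripper": 0.2}

```text
time_s: 31.37
tcp_pos: [0.4919, -0.2919, -0.0162]
eef_rot: [-179.9, 34.6, -89.0]
contact_force: [-0.4, 1.4, 9.6]
gripper_width: 0.0285
gripper_force: 25.0
```

Call:
send_rows:
  moves:
    - {"slide": [-0.003, 0, -0.004], "turn": 0, "gripper": 0.2}
    - {"slide": [-0.004, 0, -0.0055], "turn": 0, "gripper": 0.5}
    - {"slide": [-0.004, 0, -0.0055], "turn": 0, "gripper": 0.5}
    - {"slide": [-0.004, 0, -0.0055], "turn": 0, "gripper": 0.5}
    - {"slide": [-0.004, 0, -0.0055], "turn": 0, "gripper": 0.5}

```text
time_s: 31.78
tcp_pos: [0.4918, -0.2918, -0.0169]
eef_rot: [180.0, 34.6, -89.1]
contact_force: [-1.2, 0.3, 0.3]
gripper_width: 0.0432
gripper_force: 0.0
```

Call:
send_rows:
  moves:
    - {"slide": [0, 0, 0], "turn": 0, "gripper": 0.5}
    - {"slide": [0, 0, -0.2], "turn": 0, "gripper": 0.5}
    - {"slide": [0, 0, -0.45], "turn": 0, "gripper": 0.6}
    - {"slide": [0, 0, -0.7], "turn": 0, "gripper": 0.6}
    - {"slide": [0, 0, -1], "turn": 0, "gripper": 0.6}

```text
time_s: 32.2
tcp_pos: [0.4928, -0.3751, 0.1051]
eef_rot: [179.9, 34.6, -89.1]
contact_force: [2.0, 0.3, -0.7]
gripper_width: 0.0518
gripper_force: 0.0
```

```bash
python3 -c "
from h import *
c=cap('wrist','w11.png')
print([(np.round(d['location'],3).tolist(),round(d['p'],2)) for d in optics.look_for('wrist','sleeve')][:6])
z=Rt()[:,2];print(get_state()['time_s'],sl(np.array([.4655,.1475,.036])-.16*z))
"
```

```text
[([0.501, -0.324, 0.038], 0.83)]
32.3 (array([-2.645,  0.145,  1.706]), array([ 0.4948, -0.4138,  0.1586]))
```

Call:
send_rows:
  moves:
    - {"slide": [-0.18, 0.01, 0.08], "turn": 0, "gripper": 0.6}
    - {"slide": [-0.36, 0.02, 0.18], "turn": 0, "gripper": 0.6}
    - {"slide": [-0.54, 0.03, 0.3], "turn": 0, "gripper": 0.6}
    - {"slide": [-0.72, 0.04, 0.42], "turn": 0, "gripper": 0.6}
    - {"slide": [-0.9, 0.05, 0.55], "turn": 0, "gripper": 0.6}

```text
time_s: 32.72
tcp_pos: [0.4829, -0.216, 0.1129]
eef_rot: [-180.0, 34.5, -89.1]
contact_force: [0.3, 0.1, 0.3]
gripper_width: 0.0527
gripper_force: 0.0
```

Call:
send_rows:
  moves:
    - {"slide": [-0.18, 0.01, 0.11], "turn": 0, "gripper": 0.6}
    - {"slide": [-0.36, 0.02, 0.23], "turn": 0, "gripper": 0.6}
    - {"slide": [-0.54, 0.03, 0.35], "turn": 0, "gripper": 0.6}
    - {"slide": [-0.72, 0.04, 0.47], "turn": 0, "gripper": 0.6}
    - {"slide": [-0.9, 0.05, 0.58], "turn": 0, "gripper": 0.6}

```text
time_s: 33.13
tcp_pos: [0.4725, -0.0551, 0.1177]
eef_rot: [180.0, 34.6, -89.1]
contact_force: [0.3, 0.2, 0.1]
gripper_width: 0.0526
gripper_force: 0.0
```

Call:
send_rows:
  moves:
    - {"slide": [-0.2, 0.01, 0.13], "turn": 0, "gripper": 0.6}
    - {"slide": [-0.4, 0.03, 0.27], "turn": 0, "gripper": 0.6}
    - {"slide": [-0.6, 0.04, 0.4], "turn": 0, "gripper": 0.6}
    - {"slide": [-0.75, 0.045, 0.5], "turn": 0, "gripper": 0.6}
    - {"slide": [-0.8, 0.045, 0.53], "turn": 0, "gripper": 0.6}

```text
time_s: 33.55
tcp_pos: [0.4631, 0.0903, 0.121]
eef_rot: [-179.9, 34.6, -88.9]
contact_force: [-0.7, -0.8, -0.1]
gripper_width: 0.0524
gripper_force: 0.0
```

Call:
send_rows:
  moves:
    - {"slide": [0, 0, 0], "turn": 0, "gripper": 0.6}
    - {"slide": [0, 0, 0], "turn": 0, "gripper": 0.6}
    - {"slide": [0, 0, 0], "turn": 0, "gripper": 0.6}
    - {"slide": [0, 0, 0], "turn": 0, "gripper": 0.6}
    - {"slide": [0, 0, 0], "turn": 0, "gripper": 0.6}

```text
time_s: 33.97
tcp_pos: [0.4641, 0.086, 0.12]
eef_rot: [180.0, 34.5, -89.2]
contact_force: [0.7, -0.0, 0.2]
gripper_width: 0.0525
gripper_force: 0.0
```

```bash
python3 -c "
from h import *
c=cap('wrist','w12.png');s=get_state();print(s['time_s'],s['tcp_pos'],fl(),s['joints'])
print([(np.round(d['location'],3).tolist(),round(d['p'],2)) for d in optics.look_for('wrist','holder_a')][:6])
for y in (.1455,.1495,.1535):print(y,'sl',sl([.4655,y,.036]),'topcyl near',proj(c,(.4655,y-.014,.046)),'bot near',proj(c,(.4655,y-.014,.012)),'amber',proj(c,(.4655,y,.058)))
R=c['img'][:,:,0].astype(int);B=c['img'][:,:,2].astype(int)
m=((R-B)>60).astype(np.uint8);m[:, :200]=0;m[:,450:]=0;m[320:]=0
n,l,st,ce=cv2.connectedComponentsWithStats(m)
for i in range(1,n):
  if st[i,4]>20: print(st[i],ce[i])
b=proj(c,(.4655,.1335,.012)).astype(int);G=cv2.cvtColor(c['img'],cv2.COLOR_RGB2GRAY)
for i in range(b[1]-12,b[1]+70,3): print(i,' '.join('%3d'%v for v in G[i,b[0]-30:b[0]+32:3]))
print(b)
"
```

```text
34.0167 [0.46407797 0.08613072 0.12005599] (np.float64(-0.04087538076910846), np.float64(-0.00045417089743453846)) [  0.10777083  11.18156723 -17.37996969 -37.93749393 -67.22893864
  17.69739804]
[([0.466, 0.141, 0.042], 0.94)]
0.1455 sl (array([-0.007, -0.016,  1.079]), array([0.4646, 0.0528, 0.1687])) topcyl near [319.15024854 220.1258587 ] bot near [319.1973759  189.76933834] amber [318.90087928 243.3251567 ]
0.1495 sl (array([-0.029, -0.016,  1.094]), array([0.4646, 0.0528, 0.1687])) topcyl near [319.08402323 223.50419697] bot near [319.13519412 193.21353676] amber [318.83793949 246.42761008]
0.1535 sl (array([-0.051, -0.016,  1.109]), array([0.4646, 0.0528, 0.1687])) topcyl near [319.01916715 226.81268682] bot near [319.0742114  196.59131962] amber [318.77628722 249.46659834]
[309 240  19  13 180] [318.13333333 246.00555556]
179 115 116 116 116 115 109 103  91  91  92  89  92  93  92  91  93  93  94  93  96  94
182 116 114 114 117 116 115 115 114 114 113 113 113 113 113 113 113 116 114 106  98  98
185 116 114 113 116 115 117 116 114 113 116 114 114 115 115 117 119 115 116 116 11
[... 1515 characters left out ...]
72  72  76 106  98  53  54  56  60  63  53  75  90  81  72  75  79  76  79
242  70  72  76  74  74  93  80  69  79  89  97 101  72  70  82  74  72  76  75  76  80
245  71  72  73  72  74  87  87  96 106 106 108 109  94  70  85  87  90  93  93  99  99
248  81  82  84  87  91  90  88  89 104 104 106 110 106  94 101  99  96  95  99  90  88
251  97  97  95  95  94  92  79  74  93 100  87  72  58  49  48  43  37  39  38  34  40
254  47  41  35  29  30  27  28  24  29  30  31  28  31  32  35  35  32  33  35  38  37
257  24  26  27  28  27  25  22  26  24  28  30  26  30  31  34  32  30  32  37  41  39
260  23  19  27  20  25  25  26  27  27  26  28  26  31  31  24  29  29  30  32  36  38
[319 191]
```

Call:
send_rows:
  moves:
    - {"slide": [-0.005, -0.01, 0.15], "turn": 0, "gripper": 0.55}
    - {"slide": [-0.01, -0.016, 0.3], "turn": 0, "gripper": 0.55}
    - {"slide": [-0.01, -0.016, 0.45], "turn": 0, "gripper": 0.55}
    - {"slide": [-0.01, -0.016, 0.6], "turn": 0, "gripper": 0.55}
    - {"slide": [-0.01, -0.016, 0.7], "turn": 0, "gripper": 0.55}

```text
time_s: 34.48
tcp_pos: [0.4647, 0.1483, 0.0331]
eef_rot: [179.9, 34.5, -89.2]
contact_force: [0.7, 0.2, -0.0]
gripper_width: 0.0481
gripper_force: 0.0
```

Call:
send_rows:
  moves:
    - {"slide": [0, 0, 0.08], "turn": 0, "gripper": 0.55}
    - {"slide": [0, 0, 0.16], "turn": 0, "gripper": 0.55}
    - {"slide": [0, 0, 0.22], "turn": 0, "gripper": 0.55}
    - {"slide": [0, 0, 0.26], "turn": 0, "gripper": 0.55}
    - {"slide": [0, 0, 0.26], "turn": 0, "gripper": 0.55}

```text
time_s: 34.9
tcp_pos: [0.4646, 0.1703, 0.0018]
eef_rot: [179.9, 34.5, -89.1]
contact_force: [0.2, 0.5, -0.3]
gripper_width: 0.0482
gripper_force: 0.0
```

```bash
python3 -c "
from h import *
c=cap('wrist');s=get_state();print(s['time_s'],s['tcp_pos'],s['contact_force'],sl([.4655,.146,.036]))
"
```

```text
34.95 [0.46493276 0.1699445  0.0023553 ] [-0.05952438  0.6012945  -0.43307351] (array([ 0.004, -0.001,  0.118]), array([0.4655, 0.1365, 0.051 ]))
```

Call:
send_rows:
  moves:
    - {"slide": [0, 0, 0.04], "turn": 0, "gripper": 0.55}
    - {"slide": [0, 0, 0.08], "turn": 0, "gripper": 0.55}
    - {"slide": [0, 0, 0.11], "turn": 0, "gripper": 0.55}
    - {"slide": [0, 0, 0.115], "turn": 0, "gripper": 0.55}
    - {"slide": [0, 0, 0.115], "turn": 0, "gripper": 0.55}

```text
time_s: 35.37
tcp_pos: [0.4646, 0.1798, -0.0119]
eef_rot: [180.0, 34.5, -89.1]
contact_force: [0.4, 0.7, -0.4]
gripper_width: 0.0484
gripper_force: 0.0
```

Call:
send_rows:
  moves:
    - {"slide": [0, 0, 0], "turn": 0, "gripper": 0.2}
    - {"slide": [0, 0, 0], "turn": 0, "gripper": 0.2}
    - {"slide": [0, 0, 0], "turn": 0, "gripper": 0.2}
    - {"slide": [0, 0, 0], "turn": 0, "gripper": 0.2}
    - {"slide": [0, 0, 0], "turn": 0, "gripper": 0.2}

```text
time_s: 35.78
tcp_pos: [0.4649, 0.1797, -0.0115]
eef_rot: [-180.0, 34.5, -89.0]
contact_force: [0.1, -1.0, 1.4]
gripper_width: 0.0264
gripper_force: 25.0
```

Call:
send_rows:
  moves:
    - {"slide": [0, 0, 0], "turn": 0, "gripper": 0.2}
    - {"slide": [0, 0, 0], "turn": 0, "gripper": 0.2}
    - {"slide": [0, 0, 0], "turn": 0, "gripper": 0.2}
    - {"slide": [0, 0, 0], "turn": 0, "gripper": 0.2}
    - {"slide": [0, 0, 0], "turn": 0, "gripper": 0.2}

```text
time_s: 36.2
tcp_pos: [0.4649, 0.1797, -0.0115]
eef_rot: [-180.0, 34.5, -89.0]
contact_force: [0.1, -1.7, 3.3]
gripper_width: 0.0266
gripper_force: 25.0
```

Call:
send_rows:
  moves:
    - {"slide": [0, 0, -0.06], "turn": 0, "gripper": 0.2}
    - {"slide": [0, 0, -0.25], "turn": 0, "gripper": 0.2}
    - {"slide": [0, 0, -0.5], "turn": 0, "gripper": 0.2}
    - {"slide": [0, 0, -0.75], "turn": 0, "gripper": 0.2}
    - {"slide": [0, 0, -0.95], "turn": 0, "gripper": 0.2}

```text
time_s: 36.62
tcp_pos: [0.4661, 0.0971, 0.108]
eef_rot: [-179.9, 34.5, -89.0]
contact_force: [0.6, 0.3, -0.6]
gripper_width: 0.0265
gripper_force: 25.0
```

Call:
send_rows:
  moves:
    - {"slide": [0.2, 0, -0.12], "turn": 0, "gripper": 0.2}
    - {"slide": [0.4, 0.02, -0.25], "turn": 0, "gripper": 0.2}
    - {"slide": [0.6, 0.04, -0.39], "turn": 0, "gripper": 0.2}
    - {"slide": [0.8, 0.06, -0.52], "turn": 0, "gripper": 0.2}
    - {"slide": [1, 0.08, -0.66], "turn": 0, "gripper": 0.2}

```text
time_s: 37.03
tcp_pos: [0.4563, -0.0828, 0.1026]
eef_rot: [-180.0, 34.5, -89.1]
contact_force: [0.5, -0.2, -1.1]
gripper_width: 0.0262
gripper_force: 25.0
```

Call:
send_rows:
  moves:
    - {"slide": [0.2, 0.03, -0.13], "turn": 0, "gripper": 0.2}
    - {"slide": [0.4, 0.06, -0.26], "turn": 0, "gripper": 0.2}
    - {"slide": [0.6, 0.09, -0.39], "turn": 0, "gripper": 0.2}
    - {"slide": [0.8, 0.12, -0.52], "turn": 0, "gripper": 0.2}
    - {"slide": [0.95, 0.14, -0.62], "turn": 0, "gripper": 0.2}

```text
time_s: 37.45
tcp_pos: [0.4377, -0.2544, 0.0979]
eef_rot: [179.9, 34.5, -89.2]
contact_force: [0.1, -0.4, -0.9]
gripper_width: 0.0264
gripper_force: 25.0
```

Call:
send_rows:
  moves:
    - {"slide": [0, 0, 0], "turn": 0, "gripper": 0.2}
    - {"slide": [0, 0, 0], "turn": 0, "gripper": 0.2}
    - {"slide": [0, 0, 0], "turn": 0, "gripper": 0.2}
    - {"slide": [0, 0, 0], "turn": 0, "gripper": 0.2}
    - {"slide": [0, 0, 0], "turn": 0, "gripper": 0.2}

```text
time_s: 37.87
tcp_pos: [0.4389, -0.2505, 0.0985]
eef_rot: [-180.0, 34.5, -89.0]
contact_force: [0.3, -0.6, -0.2]
gripper_width: 0.0264
gripper_force: 25.0
```

```bash
python3 -c "
from h import *
s=get_state();print(s['time_s'],s['tcp_pos'],s['gripper_width'])
R=Rt();g0=-.0185-.059*R[2,2];print(g0)
for h in (.06,.004,.001): print(sl([.415,-.370,g0+h]))
"
```

```text
37.8667 [ 0.43893674 -0.25045451  0.09845545] 0.026423822075803856
0.030100556936367973
(array([ 0.686,  0.174, -0.011]), array([ 0.4395, -0.2839,  0.1471]))
(array([0.897, 0.174, 0.296]), array([ 0.4395, -0.2839,  0.1471]))
(array([0.909, 0.174, 0.313]), array([ 0.4395, -0.2839,  0.1471]))
```

Call:
send_rows:
  moves:
    - {"slide": [0.2, 0.06, -0.06], "turn": 0, "gripper": 0.2}
    - {"slide": [0.4, 0.12, -0.1], "turn": 0, "gripper": 0.2}
    - {"slide": [0.55, 0.16, -0.08], "turn": 0, "gripper": 0.2}
    - {"slide": [0.68, 0.174, -0.01], "turn": 0, "gripper": 0.2}
    - {"slide": [0.686, 0.174, -0.01], "turn": 0, "gripper": 0.2}

```text
time_s: 38.28
tcp_pos: [0.4126, -0.3369, 0.0377]
eef_rot: [179.8, 34.7, -89.3]
contact_force: [-0.7, 1.1, -0.9]
gripper_width: 0.0267
gripper_force: 25.0
```

Call:
send_rows:
  moves:
    - {"slide": [0.06, 0, 0.09], "turn": 0, "gripper": 0.2}
    - {"slide": [0.12, 0, 0.18], "turn": 0, "gripper": 0.2}
    - {"slide": [0.17, 0, 0.25], "turn": 0, "gripper": 0.2}
    - {"slide": [0.2, 0, 0.29], "turn": 0, "gripper": 0.2}
    - {"slide": [0.211, 0, 0.306], "turn": 0, "gripper": 0.2}

```text
time_s: 38.7
tcp_pos: [0.4141, -0.3364, -0.0155]
eef_rot: [179.9, 34.6, -89.0]
contact_force: [-0.4, 1.0, 0.5]
gripper_width: 0.0262
gripper_force: 25.0
```

Call:
send_rows:
  moves:
    - {"slide": [0, 0, 0], "turn": 0, "gripper": 0.2}
    - {"slide": [0.002, 0, 0.004], "turn": 0, "gripper": 0.2}
    - {"slide": [0.004, 0, 0.007], "turn": 0, "gripper": 0.2}
    - {"slide": [0.008, 0, 0.011], "turn": 0, "gripper": 0.2}
    - {"slide": [0.008, 0, 0.011], "turn": 0, "gripper": 0.2}

```text
time_s: 39.12
tcp_pos: [0.4143, -0.3377, -0.0165]
eef_rot: [-179.9, 34.5, -89.0]
contact_force: [-1.0, -0.6, -0.9]
gripper_width: 0.0265
gripper_force: 25.0
```

```bash
python3 -c "
from h import *
c=cap('wrist');s=get_state();print(s['time_s'],s['tcp_pos'],s['contact_force'])
"
```

```text
39.1667 [ 0.41428909 -0.33766482 -0.01651153] [ 0.43457268  1.23449849 -0.4185592 ]
```

Call:
send_rows:
  moves:
    - {"slide": [0.002, 0, 0.003], "turn": 0, "gripper": 0.2}
    - {"slide": [0.005, 0, 0.008], "turn": 0, "gripper": 0.2}
    - {"slide": [0.005, 0, 0.008], "turn": 0, "gripper": 0.2}
    - {"slide": [0.005, 0, 0.008], "turn": 0, "gripper": 0.2}
    - {"slide": [0.005, 0, 0.008], "turn": 0, "gripper": 0.2}

```text
time_s: 39.58
tcp_pos: [0.4141, -0.3374, -0.0183]
eef_rot: [-180.0, 34.6, -89.1]
contact_force: [-0.0, -0.7, -0.9]
gripper_width: 0.0266
gripper_force: 25.0
```

Call:
send_rows:
  moves:
    - {"slide": [0, 0, 0], "turn": 0, "gripper": 0.45}
    - {"slide": [0, 0, 0], "turn": 0, "gripper": 0.45}
    - {"slide": [0, 0, 0], "turn": 0, "gripper": 0.45}
    - {"slide": [0, 0, 0], "turn": 0, "gripper": 0.45}
    - {"slide": [0, 0, 0], "turn": 0, "gripper": 0.45}

```text
time_s: 40.0
tcp_pos: [0.4142, -0.3374, -0.0183]
eef_rot: [-180.0, 34.5, -89.1]
contact_force: [0.4, -0.2, -0.3]
gripper_width: 0.0393
gripper_force: 0.0
```

Call:
send_rows:
  moves:
    - {"slide": [0, 0, -0.1], "turn": 0, "gripper": 0.45}
    - {"slide": [0, 0, -0.3], "turn": 0, "gripper": 0.45}
    - {"slide": [0, 0, -0.5], "turn": 0, "gripper": 0.45}
    - {"slide": [0, 0, -0.75], "turn": 0, "gripper": 0.45}
    - {"slide": [0, 0, -1], "turn": 0, "gripper": 0.45}

```text
time_s: 40.42
tcp_pos: [0.4152, -0.4228, 0.1065]
eef_rot: [180.0, 34.6, -89.1]
contact_force: [2.2, -0.6, 0.2]
gripper_width: 0.0398
gripper_force: 0.0
```

Call:
send_rows:
  moves:
    - {"slide": [0, 0, -0.2], "turn": 0, "gripper": 0.45}
    - {"slide": [0, 0, -0.3], "turn": 0, "gripper": 0.45}
    - {"slide": [0, 0, -0.3], "turn": 0, "gripper": 0.45}
    - {"slide": [0, 0, -0.3], "turn": 0, "gripper": 0.45}
    - {"slide": [0, 0, -0.3], "turn": 0, "gripper": 0.45}

```text
time_s: 40.83
tcp_pos: [0.4157, -0.4471, 0.1414]
eef_rot: [180.0, 34.6, -89.1]
contact_force: [-0.2, -0.7, -0.3]
gripper_width: 0.0393
gripper_force: 0.0
```

```bash
python3 -c "
from h import *
for n in ('wrist','scene','top'):
  c=cap(n,'end_'+n+'.png')
  for t in ('holder_a','sleeve'): print(n,t,[(np.round(d['location'],3).tolist(),round(d['p'],2)) for d in optics.look_for(n,t)][:6])
  R=c['img'].astype(int);m=((R[:,:,0]-R[:,:,2])>60).astype(np.uint8);k,l,st,ce=cv2.connectedComponentsWithStats(m)
  for P in ((.400,-.299,.058-.007),(.415,-.366,.051)):
    u=proj(c,P); d=[(round(np.hypot(*(ce[i]-u)),1),np.round(ce[i],1).tolist(),st[i].tolist()) for i in range(1,k) if st[i,4]>8]; print(np.round(u,1),sorted(d)[:1])
print(get_state()['time_s'],get_state()['contact_force'])
"
```

```text
wrist holder_a [([0.4, -0.308, 0.035], 0.96), ([0.417, -0.377, 0.036], 0.76)]
wrist sleeve []
[334.4 275. ] [(np.float64(2.4), [332.0, 274.5], [326, 271, 13, 8, 95])]
[320.9 232.9] [(np.float64(1.8), [319.9, 231.4], [312, 226, 17, 12, 152])]
scene holder_a [([0.411, -0.293, 0.034], 0.72), ([0.423, -0.366, 0.037], 0.67), ([0.614, -0.086, 0.02], 0.17)]
scene sleeve [([0.727, 0.16, 0.033], 0.81), ([0.613, -0.015, 0.029], 0.77), ([0.454, -0.331, 0.001], 0.7), ([0.78, 0.102, 0.033], 0.65), ([0.499, -0.307, 0.032], 0.54)]
[219.5 171.5] [(np.float64(1.1), [219.5, 172.6], [217, 171, 6, 4, 22])]
[188.6 171.5] [(np.float64(0.7), [188.5, 172.2], [186, 170, 6, 5, 25])]
top holder_a [([0.4, -0.295, 0.042], 0.72), ([0.422, -0.36, 0.039], 0.71), ([0.67, -0.151, 0.023], 0.31)]
top sleeve [([0.607, -0.018, 0.043], 0.75), ([0.725, 0.16, 0.04], 0.67), ([0.744, 0.244, 0.037], 0.67), ([0.769, 0.105, 0.037], 0.63), ([0.49, -0.309, 0.046], 0.57)]
[461.2 354.2] [(np.float64(1.3), [461.0, 353.0], [457, 349, 9, 9, 55])]
[498.8 344.4] [(np.float64(0.6), [499.2, 344.0], [495, 340, 9, 9, 53])]
41.2833 [-0.17584431 -0.97637854  0.01554243]
```

```bash
python3 -c "
from plant import order
print(order.close_job())"
```

```text
the job is handed in; nothing more can be done
None
```

I handed the job in at about 41 s with no verdict returned: both holders measure upright in the tote, and the sleeve is over the spigot, home on the floor and pressed at about 9.6 N (wrist reading). I disturbed nothing else on purpose, but did not re-measure the ring, block or bench items at the end.

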